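Line up the nesting dolls on the toy shop's display board

TASK

Set the four wooden nesting dolls on the black display board in order of size, one standing upright in the middle of each white-ringed circle: the largest next to the monkey bookend, then ever smaller, the smallest at the far end of the row. Do not knock any doll over.

Things in the scene. Friction and masses are not known exactly. Their poses are not given: they have to be found in the camera images.
- doll_xl: the largest of four wooden nesting dolls of one shape and one wood, loose and upright: 100 mm tall, round body 60 mm across, straight-sided from 12 to 64 mm above its foot, then a narrower head 42 mm across; flat foot 51 mm across. Origin: centre of its underside; z up along the doll
- doll_l: the second largest of four wooden nesting dolls of one shape and one wood, loose and upright: 86 mm tall, round body 51 mm across, straight-sided from 10 to 55 mm above its foot, then a narrower head 36 mm across; flat foot 43 mm across. Origin: centre of its underside; z up along the doll
- doll_m: the third of four wooden nesting dolls of one shape and one wood, loose and upright: 72 mm tall, round body 42 mm across, straight-sided from 9 to 46 mm above its foot, then a narrower head 29 mm across; flat foot 36 mm across. Origin: centre of its underside; z up along the doll
- doll_s: the smallest of four wooden nesting dolls of one shape and one wood, loose and upright: 58 mm tall, round body 33 mm across, straight-sided from 7 to 37 mm above its foot, then a narrower head 23 mm across; flat foot 28 mm across. Origin: centre of its underside; z up along the doll
- mark_a: one of four alike flat white-ringed circles, 52 mm across with a centre dot, on the long black fixed display board (460 x 100 mm, top 20 mm above the table), in one straight row 80 mm apart; the letters say nothing about their order. Origin: centre of the circle on the board's top; x across the row, away from the robot, y along the row
- mark_b: one of four alike flat white-ringed circles, 52 mm across with a centre dot, on the long black fixed display board (460 x 100 mm, top 20 mm above the table), in one straight row 80 mm apart; the letters say nothing about their order. Origin: centre of the circle on the board's top; x across the row, away from the robot, y along the row
- mark_c: one of four alike flat white-ringed circles, 52 mm across with a centre dot, on the long black fixed display board (460 x 100 mm, top 20 mm above the table), in one straight row 80 mm apart; the letters say nothing about their order. Origin: centre of the circle on the board's top; x across the row, away from the robot, y along the row
- mark_d: one of four alike flat white-ringed circles, 52 mm across with a centre dot, on the long black fixed display board (460 x 100 mm, top 20 mm above the table), in one straight row 80 mm apart; the letters say nothing about their order. Origin: centre of the circle on the board's top; x across the row, away from the robot, y along the row
- bookend: fixed plywood bookend, a monkey's head with two round ears, 100 mm wide across the board, 28 mm thick, 110 mm high, at either end of the board, in line with the marks, 80 mm from the nearest mark's centre. At the other end is only a low clear card holder, 33 mm high. Origin: centre of its underside on the board's top; x across the row, y along it
Mind the look-alikes: they are no part of the job. What is shaped like the doll_s but yellow is not meant.

How it is judged (in metres and radians):
At the end, for the whole second after the job is handed in: All four dolls stand upright (within 0.12 rad), released and at rest on the board, in order of size, the largest on the circle nearest the bookend, the smallest on the farthest, each within 14 mm of its circle's centre along and across the row (horizontal distance between doll_xl and bookend between 0.066 and 0.094 m and x of doll_xl in the frame of bookend between -0.014 and 0.014 m and z of doll_xl in the frame of bookend between -0.008 and 0.008 m and angle between each of doll_xl, doll_l, doll_m, doll_s's own z axis and vertical below 0.12 rad and linear speed of each of doll_xl, doll_l, doll_m, doll_s below 0.02 m/s and angular speed of each of doll_xl, doll_l, doll_m, doll_s below 0.2 rad/s and horizontal distance between doll_l and bookend between 0.146 and 0.174 m and x of doll_l in the frame of bookend between -0.014 and 0.014 m and z of doll_l in the frame of bookend between -0.008 and 0.008 m and horizontal distance between doll_m and bookend between 0.226 and 0.254 m and x of doll_m in the frame of bookend between -0.014 and 0.014 m and z of doll_m in the frame of bookend between -0.008 and 0.008 m and horizontal distance between doll_s and bookend between 0.306 and 0.334 m and x of doll_s in the frame of bookend between -0.014 and 0.014 m and z of doll_s in the frame of bookend between -0.008 and 0.008 m); the robot touches nothing.
It fails at once if a doll is knocked over (tilted more than 0.8 rad) (angle between any of doll_xl, doll_l, doll_m, doll_s's own z axis and vertical above 0.8 rad).
It also fails if it takes over 112 s, if anything falls off the work surface, if the arm or the gripper's body presses on something with over 40 N, if the wrist force passes 120 N, or if a joint passes its speed limit or range.

ROBOT

A 7-joint arm with a two-finger parallel gripper is mounted at the origin on the work surface. World frame = base frame: x ahead of the robot, y to its left, z up, the work surface at z = 0. Lengths are in m, angles in degrees, forces in N, time in s.
With the tool pointing down it reaches from about 0.4 to 0.875 m from the base axis. Payload 19.3 kg.
Tool frame: the origin (TCP) lies at the centre of the arm's flange, where the gripper is bolted on; the fingertips stand 173 mm ahead of it and the grasp point (between the pads) lies r.pinch_z ahead of it (r.pinch_z is the distance from the TCP to the grasp point, in m); z points along the fingers, y is the direction in which the jaws open and shut (so a half turn about z gives the same grasp; the last joint's range is limited). The gripper opens to 85 mm and grips with 20 to 120 N. Pads are 22 mm wide; open, the fingers measure 114 mm over their backs; the gripper's body (76 mm by 85 mm) begins 54 mm behind the grasp point. The pads swing forward as they close: fully open they stand 13 mm farther back than shut.
Start: joints at [59.633, 29.874, -2.08, 91.645, 1.215, 58.505, -6.463], TCP at [0.277, -0.56, 0.405] pointing down, gripper open.
Joint ranges: [-166.77, 166.77], [-17.47, 122.26], [-85.68, 81.53], [9.62, 139.38], [-72.42, 252.41], [9.2, 110.78], [-144.41, 144.41]. Speed limits (degrees/s): [108.29, 108.29, 136.94, 136.94, 172.46, 172.46, 172.46].

INTERFACE

Orientations are given as a 3x3 rotation matrix whose columns are the frame's x, y, z axes.
In Python, from station import sensors, imaging, r gives the robot as it stands.
- The arm moves only by the shell command python3 -m creep 'ROWS' [FORCE]. ROWS is JSON, a list of rows, each an object of numbers: "grip": the opening in per cent of the stroke, from 0 (shut) to 100 (fully open); "tx", "ty", "tz": the shift along the tool's x, y, z in mm; "wx", "wy", "wz": the turn, a rotation vector about the tool's x, y, z in rad. In form: [{"grip": .., "tx": .., "ty": .., "tz": .., "wx": .., "wy": .., "wz": ..}, ...]. A call has 1 to 8 rows; each row shifts and turns the commanded pose from where the row before left it, along the tool's axes as they then stand; what a row does not reach is not made up. A row lasts 1/12 s, in which the tool goes at most 41.7 mm and 7.16 degrees, less where a joint would pass 70% of its speed; a pose out of reach is approached as far as the arm can. A call is refused whole if a number of a shift passes 41.7 or a number of a turn 0.125, either way. A call with a gripper value outside its range is refused whole. The fingers move at their own pace and stop on an object; FORCE is the grip in N (left out, the last holds). Time passes only in rows, so rows that do not move let the fingers close. It gives the time, the measured TCP pose, the force and the opening at its end, in the units of the state.
- sensors.read_state(): the state, without advancing time (a new reading comes with each control period).
- imaging.camera(name): name is "scene" or "top" or "wrist"; returns (picture, depth): 420x560x3 uint8, red, green, blue; 420x560 float32, m along the optical axis (not along the pixel's ray), 0 where there is no reading.
- imaging.camera_model(name): a dict with "intrinsics" (3x3 intrinsics, pixels), "R" (3x3) and "t" (3): a world point X has camera coordinates R X + t; the wrist camera has in their place "T_tool_cam" (4x4, takes a point from camera to tool coordinates, whose origin is the TCP and whose axes are the flange's). Camera axes: x right, y down, z forward; pixel columns grow to the right and rows downward; lengths in m; the calibration is good to about 2 mm. A picture is of the moment at which its call begins: read the wrist's pose just before it. camera_model takes no time and is no camera call.
- r.job_done(): hands the job in, once; it reports no verdict.
The state is a dict: "t": time; "q": joint angles; "dq": joint speeds; "effort": joint torques, N m; "eef_pos": TCP position; "tool_rot": TCP orientation; "wrist_force": force on the tool from outside, world axes, zero at the start; "moment": the same for the moment, N m; "width": opening from 0.0 (shut) to 1.0 (fully open).
Only numpy, scipy, OpenCV 4.12 (cv2) and the standard library are available. Lean on these libraries where they do the work, as an engineer would, in place of code of your own. Each camera call takes 0.05 s, during which the arm holds its last target.

## Working session

There is one attempt and no reset: what is moved stays moved. The work goes in short steps, Python scripts to look and compute and a shell command to move; the robot and the scene stay as the last step left them, time stands still between calls to the robot, and variables do not carry over. Pictures are saved under pics/ and viewed, and the job is handed in when it is done.

```bash
ls; mkdir -p pics; python3 - <<'E'
from station import sensors, imaging, r
import cv2, numpy as np
np.set_printoptions(precision=4,suppress=True)
print(sensors.read_state(), r.pinch_z)
for n in ["scene","top","wrist"]:
    p,d=imaging.camera(n); cv2.imwrite(f"pics/{n}0.png",p[:,:,::-1]); np.save(f"pics/{n}0.npy",d)
    print(n,imaging.camera_model(n))
E
```

```text
pics
{'t': 0.0, 'q': array([59.6348, 29.9087, -2.0827, 91.6726,  1.2165, 58.5041, -6.4641]), 'dq': array([ 0.0192, -0.1133,  0.1245, -0.0638,  0.0433,  0.119 ,  0.0687]), 'effort': array([ -0.0004, -92.7121,   1.9797, -36.9918,   0.0179,   0.0084,
         0.    ]), 'eef_pos': array([ 0.2773, -0.56  ,  0.4041]), 'tool_rot': array([[ 0.8962,  0.4437, -0.0006],
       [ 0.4438, -0.8962,  0.0009],
       [-0.0001, -0.0011, -1.    ]]), 'wrist_force': array([ 0.4986, -0.2678,  0.3622]), 'moment': array([0.0431, 0.0355, 0.0176]), 'width': 0.9945962770341736} 0.1547
scene {'intrinsics': array([[517.4726,   0.    , 284.3243],
       [  0.    , 517.4726, 217.3804],
       [  0.    ,   0.    ,   1.    ]]), 'R': array([[-0.8149,  0.5794, -0.0168],
       [ 0.4089,  0.5541, -0.7251],
       [-0.4108, -0.5978, -0.6884]]), 't': array([ 0.4149, -0.1616,  1.3059])}
top {'intrinsics': array([[503.1341,   0.    , 280.9847],
       [  0.    , 503.1341, 209.847 ],
       [  0.    ,   0.    ,   1.    ]]), 'R': array([[ 0.0139, -0.9999,  0.0059],
       [-0.9897, -0.0146, -0.1423],
       [ 0.1424, -0.0038, -0.9898]]), 't': array([0.0046, 0.5355, 1.153 ])}
wrist {'intrinsics': array([[317.1137,   0.    , 276.976 ],
       [  0.    , 317.1137, 206.7905],
       [  0.    ,   0.    ,   1.    ]]), 'T_tool_cam': array([[-0.0005, -0.9508, -0.3097,  0.0789],
       [ 1.    , -0.0006,  0.0003, -0.0014],
       [-0.0005, -0.3097,  0.9508,  0.0306],
       [ 0.    ,  0.    ,  0.    ,  1.    ]])}
```

View pics/scene0.png

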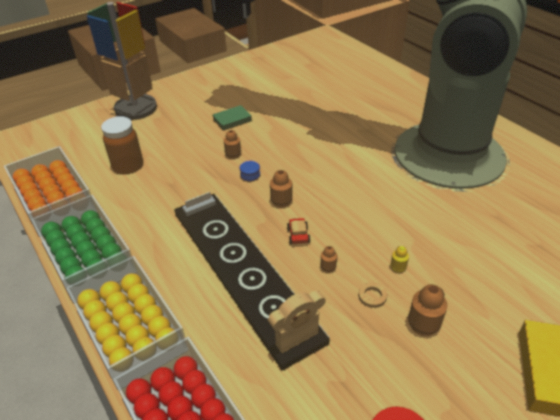

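View pics/top0.png

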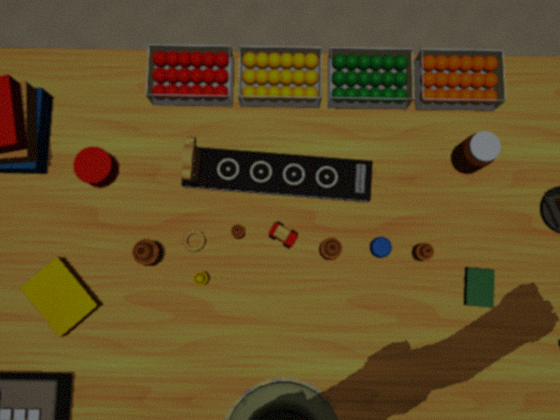

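View pics/wrist0.png

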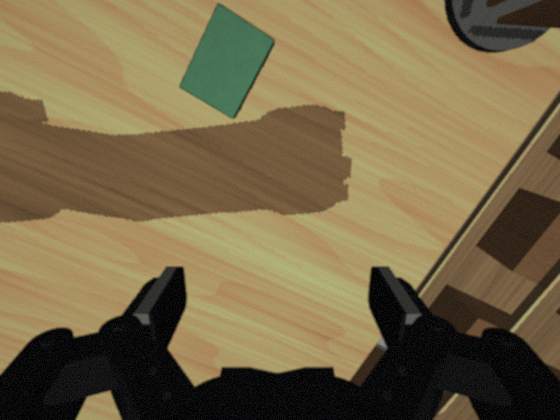

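The top view shows four brown dolls at (147,252), (331,248), (424,252) and (238,231). The look-alikes are the yellow doll at (202,279), the red-and-tan toy car at (284,234), the blue cap at (381,247) and the brown jar at (476,152). The rings are at about (228,168), (260,171), (293,174) and (327,177), with the bookend at (190,160). Next I'll measure them.

```bash
cat > h.py <<'E'
import numpy as np, cv2
from station import sensors, imaging, r
np.set_printoptions(precision=4,suppress=True)
def ray(m,u,v):
    K=m["intrinsics"];R=np.array(m["R"]);t=np.array(m["t"])
    d=R.T@np.linalg.solve(K,np.array([u,v,1.0])); return -R.T@t, d
def onplane(m,u,v,z):
    o,d=ray(m,u,v); return o+d*(z-o[2])/d[2]
def proj(m,X):
    p=m["R"]@np.asarray(X)+m["t"]; p=m["intrinsics"]@(p/p[2]); return p[:2]
def tri(m1,a,m2,b):
    A=[];B=[]
    o1,d1=ray(m1,*a);o2,d2=ray(m2,*b)
    s=np.linalg.lstsq(np.c_[d1,-d2],o2-o1,rcond=None)[0]
    p,q=o1+d1*s[0],o2+d2*s[1]; return (p+q)/2,np.linalg.norm(p-q)
def cloud(m,d):
    v,u=np.mgrid[:d.shape[0],:d.shape[1]]
    c=np.stack([u,v,np.ones_like(u)],-1)@np.linalg.inv(m["intrinsics"]).T*d[...,None]
    return (c-m["t"])@np.asarray(m["R"])
def wristmodel(s):
    m=dict(imaging.camera_model("wrist"));T=np.eye(4);T[:3,:3]=s["tool_rot"];T[:3,3]=s["eef_pos"]
    C=np.linalg.inv(T@m["T_tool_cam"]); m["R"]=C[:3,:3];m["t"]=C[:3,3];return m
E
python3 - <<'E'
from h import *
for n,boxes in [("top",{"xl":(147,252),"l":(331,248),"m":(424,252),"s":(238,231),"y":(202,279)}),("scene",{"xl":(428,308),"l":(281,188),"m":(232,145),"s":(329,259),"y":(400,258)})]:
    m=imaging.camera_model(n); d=np.load(f"pics/{n}0.npy"); im=cv2.imread(f"pics/{n}0.png"); P=cloud(m,d)
    print(n)
    for k,(u,v) in boxes.items():
        w=32;sl=np.s_[v-w:v+w,u-w:u+w]; p=P[sl].reshape(-1,3); dd=d[sl].ravel()>0
        p=p[dd]; p=p[np.isfinite(p).all(1)]
        # object blob: connected z>0.012
        zz=(P[...,2]>0.012)&(d>0); nl,lab=cv2.connectedComponents(zz.astype(np.uint8))
        q=P[lab==lab[v,u]]; 
        h=q[:,2].max(); t=q[q[:,2]>h-0.012]
        lo,hi=np.percentile(q,2,0),np.percentile(q,98,0)
        print(k,len(q),"h",h,"top centre",t.mean(0),"mid",(lo+hi)/2,"size",hi-lo)
# marks: white rings
m=imaging.camera_model("top"); im=cv2.imread("pics/top0.png"); 
sub=cv2.cvtColor(im,cv2.COLOR_BGR2GRAY); 
d=np.load("pics/top0.npy");P=cloud(m,d)
print("board z",np.median(P[188:192,220:300,2]))
mask=(sub>100).astype(np.uint8); mask[:150]=0;mask[195:]=0;mask[:,:205]=0;mask[:,345:]=0
n,lab,st,c=cv2.connectedComponentsWithStats(mask)
for i in range(1,n):
    if 5<st[i,4]<500: print(c[i],st[i],onplane(m,*c[i],0.02))
# scene
ms=imaging.camera_model("scene"); im=cv2.imread("pics/scene0.png"); sub=cv2.cvtColor(im,cv2.COLOR_BGR2GRAY)
d=np.load("pics/scene0.npy");Ps=cloud(ms,d)
for a in [(215,229),(233,253),(252,278),(273,305)]: print(a,onplane(ms,*a,0.02),Ps[a[1],a[0]])
E
```

```text
top
xl 664 h 0.10637367007819833 top centre [0.4314 0.3213 0.0988] mid [0.4303 0.3205 0.0613] size [0.0539 0.0548 0.0833]
l 421 h 0.09134518626897978 top centre [ 0.446  -0.1022  0.0848] mid [ 0.4455 -0.1018  0.0538] size [0.0461 0.0463 0.0718]
m 323 h 0.07778679595074818 top centre [ 0.4422 -0.32    0.0711] mid [ 0.4423 -0.3199  0.0459] size [0.0375 0.0377 0.0596]
s 166 h 0.06357533201231447 top centre [0.4852 0.1155 0.0564] mid [0.4851 0.1148 0.0395] size [0.0297 0.0288 0.0453]
y 178 h 0.06400515251144091 top centre [0.3728 0.1974 0.0569] mid [0.374  0.1975 0.038 ] size [0.0298 0.0304 0.0462]
scene
xl 1508 h 0.10311114577472902 top centre [0.4336 0.3247 0.0967] mid [0.4364 0.3263 0.0574] size [0.0468 0.0518 0.0858]
l 664 h 0.08870419376925787 top centre [ 0.4474 -0.0989  0.0822] mid [ 0.4474 -0.0958  0.0501] size [0.044  0.0367 0.0719]
m 367 h 0.07428327083087218 top centre [ 0.443  -0.3173  0.0677] mid [ 0.4433 -0.315   0.0421] size [0.0363 0.0307 0.058 ]
s 333 h 0.06057864397914551 top centre [0.4858 0.1186 0.0543] mid [0.486  0.1191 0.0358] size [0.0276 0.0258 0.0454]
y 341 h 0.059844940437539546 top centre [0.3746 0.2003 0.0541] mid [0.376  0.2006 0.0358] size [0.0253 0.0285 0.0457]
board z 0.02032515672452755
[315.3379 151.8669] [268 150  77   8 293] [ 0.6825 -0.0698  0.02  ]
[260.5 162. ] [258 162   6   1   6] [0.655  0.0637 0.02  ]
(215, 229) [ 0.6206 -0.0957  0.02  ] [ 0.6205 -0.0959  0.0198]
(233, 253) [ 0.6256 -0.0141  0.02  ] [ 0.6264 -0.0126  0.0219]
(252, 278) [0.6301 0.0634 0.02  ] [0.6301 0.0636 0.0202]
(273, 305) [0.6337 0.14   0.02  ] [0.6335 0.1397 0.0196]
```

```bash
python3 - <<'E'
import cv2
im=cv2.imread("pics/top0.png"); cv2.imwrite("pics/crop_top.png",cv2.convertScaleAbs(cv2.resize(im[130:295,120:450],None,fx=2.4,fy=2.4,interpolation=2),alpha=1.6))
im=cv2.imread("pics/scene0.png"); cv2.imwrite("pics/crop_scene.png",cv2.resize(im[120:370,170:460],None,fx=2.4,fy=2.4,interpolation=2))
E
```

```text
(no output)
```

View pics/crop_top.png

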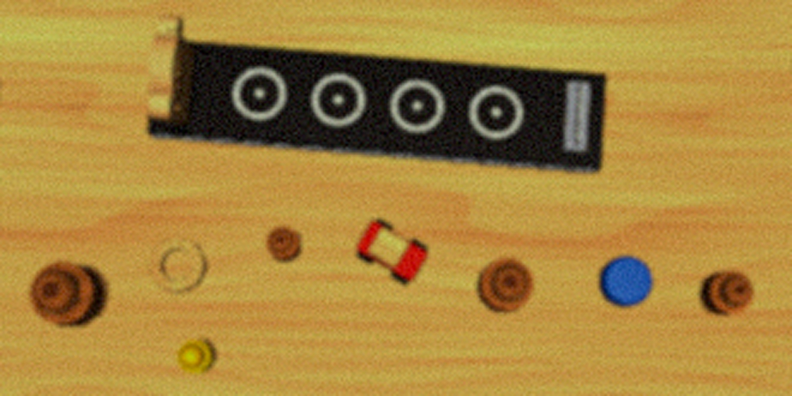

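View pics/crop_scene.png

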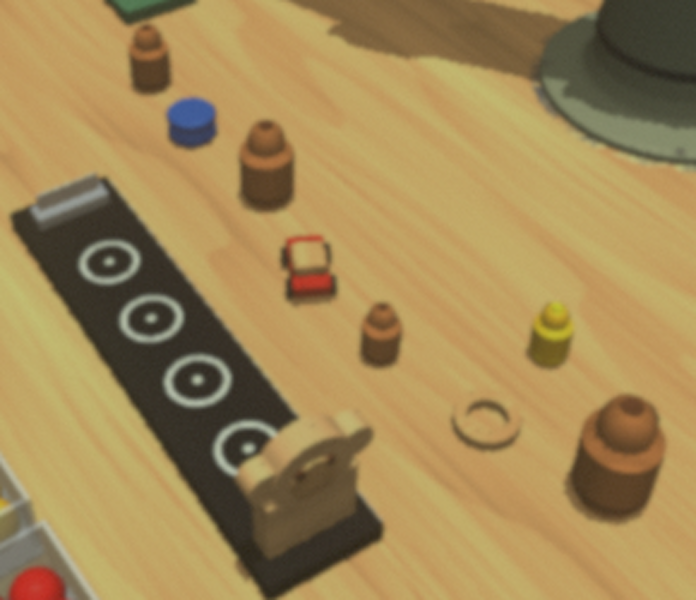

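The crops confirm the brown dolls in order of size: xl (147,252), l (331,248), m (424,252), s (238,231). The yellow one at (202,279) is the decoy. Now the rings, from both views.

```bash
python3 - <<'E'
from h import *
C={}
for n,sd in [("top",[(228,168),(260,171),(293,174),(327,177)]),("scene",[(273,305),(252,278),(233,253),(215,229)])]:
    m=imaging.camera_model(n); im=cv2.imread(f"pics/{n}0.png"); g=cv2.cvtColor(im,cv2.COLOR_BGR2GRAY).astype(float)
    C[n]=[]
    for (u,v) in sd:
        w=14;c=g[v-w:v+w+1,u-w:u+w+1]; t=(c.min()+c[w-10:w+11,w-10:w+11].max())/2
        mk=(c>t).astype(np.uint8); mk[:, :1]=0
        k,lab,st,ce=cv2.connectedComponentsWithStats(mk,connectivity=8)
        # dot: the component nearest the centre; ring fit
        i=min(range(1,k),key=lambda i:np.hypot(*(ce[i]-w)))
        wts=np.where(lab==i,c-t/2,0); vv,uu=np.mgrid[-w:w+1,-w:w+1]
        big=max([j for j in range(1,k)],key=lambda j:st[j,4]); pts=np.argwhere(lab==big)[:,::-1].astype(np.float32)
        el=cv2.fitEllipse(cv2.convexHull(pts.astype(np.int32))) if len(pts)>8 else None
        dot=np.array([u+(uu*wts).sum()/wts.sum(),v+(vv*wts).sum()/wts.sum()])
        e=np.array(el[0])+[u-w,v-w]; C[n].append(e if np.linalg.norm(e-[u,v])<3 else dot)
        print(n,"comp",st[1:,4],"dot",dot,"ell",e,el[1],onplane(m,*dot,.02)[:2],onplane(m,*e,.02)[:2])
mt,ms=imaging.camera_model("top"),imaging.camera_model("scene")
for a,b in zip(C["top"],C["scene"]): print(tri(mt,a,ms,b))
# bookend
d=np.load("pics/top0.npy");P=cloud(mt,d); q=P[135:185,178:200].reshape(-1,3); q=q[q[:,2]>.1]; print("bookend",q.mean(0),q.min(0),q.max(0))
d=np.load("pics/scene0.npy");P=cloud(ms,d); q=P[285:360,260:330].reshape(-1,3); q=q[q[:,2]>.1]; print("bookend",q.mean(0),q.min(0),q.max(0))
E
```

```text
top comp [187  14] dot [227.5518 168.3439] ell [227.7852 168.6046] (21.515840530395508, 22.580902099609375) [0.638  0.1435] [0.6374 0.1429]
top comp [190  12] dot [260.4805 171.0255] ell [260.4935 171.2015] (21.717910766601562, 22.225040435791016) [0.6326 0.0633] [0.6321 0.0633]
top comp [182  13] dot [293.3268 173.7965] ell [293.3711 173.7218] (21.56812286376953, 22.22181510925293) [ 0.6269 -0.0166] [ 0.6271 -0.0167]
top comp [197  13] dot [326.3433 176.3155] ell [326.1884 176.3552] (21.877399444580078, 22.425527572631836) [ 0.6219 -0.0968] [ 0.6218 -0.0965]
scene comp [378  17] dot [273.1259 306.417 ] ell [274.6448 307.181 ] (25.220958709716797, 32.0689811706543) [0.6353 0.1428] [0.634  0.1458]
scene comp [226  16] dot [251.7612 277.6769] ell [251.8517 278.2586] (21.708826065063477, 27.84091567993164) [0.63   0.0625] [0.6306 0.0638]
scene comp [209  12] dot [232.3815 252.5538] ell [232.5683 252.3542] (19.719650268554688, 26.744617462158203) [ 0.626  -0.0159] [ 0.6254 -0.0162]
scene comp [189  12   1] dot [215.0483 228.999 ] ell [215.1927 228.8107] (18.165666580200195, 25.541156768798828) [ 0.6205 -0.0956] [ 0.6199 -0.0959]
(array([0.6356, 0.1443, 0.0201]), np.float64(0.0043779474449270476))
(array([0.6314, 0.0637, 0.0206]), np.float64(0.0014307694528523764))
(array([ 0.6263, -0.0162,  0.0207]), np.float64(0.0015892854040074939))
(array([ 0.6209, -0.0959,  0.0208]), np.float64(0.0017183407466122987))
bookend [0.6364 0.2201 0.1314] [0.3658 0.0168 0.1003] [0.6921 0.2364 1.2174]
bookend [0.6499 0.2329 0.1256] [0.5917 0.2103 0.1001] [0.9406 0.6298 0.7888]
```

```bash
cat > go.py <<'E'
import sys
from h import *
# go.py x y z [jawdeg]: prints remaining shift in tool axes (mm), wz
x,y,z=map(float,sys.argv[1:4]); s=sensors.read_state(); R=s["tool_rot"]; p=s["eef_pos"]
j=float(sys.argv[4]) if len(sys.argv)>4 else -3.7
cur=np.degrees(np.arctan2(R[1,1],R[0,1])); wz=-np.radians(j-cur)
w=lambda R:(R.T@(np.array([x,y,z])-p)*1000).round(1)
c,sn=np.cos(wz),np.sin(wz); R2=R@np.array([[c,-sn,0],[sn,c,0],[0,0,1]])
tilt=R.T@np.array([0,0,-1.])
print("t%.2f"%s["t"],"pos",p,"jaw",round(cur,1),"wz",round(wz,3),"shift after turn",w(R2),"now",w(R),"tilt wx,wy",-tilt[1].round(4),tilt[0].round(4),"F",s["wrist_force"].round(1),"w",round(s["width"],3))
E
python3 go.py 0.4426 -0.3187 0.30
python3 -m creep '[{"wz":-0.12,"tz":12},{"wz":-0.12,"tz":12},{"wz":-0.12,"tz":12},{"wz":-0.12,"tz":12},{"wz":-0.12,"tz":12},{"wz":-0.12,"tz":12},{"wz":-0.12,"tz":12},{"wz":-0.12,"tz":12}]'
python3 go.py 0.4426 -0.3187 0.30
```

```text
t0.15 pos [ 0.2773 -0.56    0.4043] jaw -63.7 wz -1.046 shift after turn [251.4 149.4 104.4] now [ 255.2 -142.8  104.4] tilt wx,wy -0.0009 0.0001 F [ 0.1 -0.1  0.2] w 1.004
t0.15 pos [ 0.2773 -0.56    0.4043] jaw -63.7 wz -1.046 shift after turn [251.4 149.4 104.4] now [ 255.2 -142.8  104.4] tilt wx,wy -0.0009 0.0001 F [ 0.1 -0.1  0.2] w 1.004validation failed for argument at $[0]...
```

```bash
python3 -m creep '[{"grip":100,"tx":0,"ty":0,"tz":12,"wx":0,"wy":0,"wz":-0.12},{"grip":100,"tx":0,"ty":0,"tz":12,"wx":0,"wy":0,"wz":-0.12},{"grip":100,"tx":0,"ty":0,"tz":12,"wx":0,"wy":0,"wz":-0.12},{"grip":100,"tx":0,"ty":0,"tz":12,"wx":0,"wy":0,"wz":-0.12},{"grip":100,"tx":0,"ty":0,"tz":12,"wx":0,"wy":0,"wz":-0.12},{"grip":100,"tx":0,"ty":0,"tz":12,"wx":0,"wy":0,"wz":-0.12},{"grip":100,"tx":0,"ty":0,"tz":12,"wx":0,"wy":0,"wz":-0.12},{"grip":100,"tx":0,"ty":0,"tz":12,"wx":0,"wy":0,"wz":-0.12}]'
python3 go.py 0.4426 -0.3187 0.30
```

```text
t: 0.82
eef_pos: [0.2773, -0.56, 0.3079]
tool_rot: [[0.145, 0.989, -0.0], [0.989, -0.145, 0.0], [0.0, -0.0, -1.0]]
wrist_force: [0.4, -0.4, -0.6]
width: 0.997
t0.82 pos [ 0.2773 -0.56    0.3079] jaw -8.3 wz -0.081 shift after turn [251.5 149.4   8. ] now [262.7 128.7   8. ] tilt wx,wy -0.0001 -0.0004 F [ 0.4 -0.4 -0.6] w 0.997
```

```bash
python3 -m creep '[{"grip":100,"tx":0,"ty":0,"tz":8,"wx":0,"wy":0,"wz":-0.081},{"grip":100,"tx":35,"ty":20,"tz":0,"wx":0,"wy":0,"wz":0},{"grip":100,"tx":35,"ty":20,"tz":0,"wx":0,"wy":0,"wz":0},{"grip":100,"tx":35,"ty":20,"tz":0,"wx":0,"wy":0,"wz":0},{"grip":100,"tx":35,"ty":20,"tz":0,"wx":0,"wy":0,"wz":0},{"grip":100,"tx":35,"ty":20,"tz":0,"wx":0,"wy":0,"wz":0},{"grip":100,"tx":20,"ty":20,"tz":0,"wx":0,"wy":0,"wz":0},{"grip":100,"tx":0,"ty":20,"tz":0,"wx":0,"wy":0,"wz":0}]'
python3 go.py 0.4426 -0.3187 0.19
cat > look.py <<'E'
import sys
from h import *
n=sys.argv[1]; x,y,h=map(float,sys.argv[2:5]); base=float(sys.argv[5]) if len(sys.argv)>5 else 0
s=sensors.read_state(); im,d=imaging.camera("wrist"); m=wristmodel(s); P=cloud(m,d)
cv2.imwrite(f"pics/{n}.png",im[:,:,::-1]); np.save(f"pics/{n}.npy",d)
k=(d>0)&(np.hypot(P[...,0]-x,P[...,1]-y)<0.05)&(P[...,2]<base+h+.02)
top=P[k&(P[...,2]>base+h*.6)]; q=P[k&(P[...,2]>base+0.01)]
print("top max z",np.percentile(top[:,2],98) if len(top) else None,"head",top.mean(0) if len(top) else None)
hsv=cv2.cvtColor(im,cv2.COLOR_RGB2HSV); b=P[k&(P[...,2]>base+h*.55)]
if len(b): lo,hi=np.percentile(b,2,0),np.percentile(b,98,0); print("mid",(lo+hi)/2,"size",hi-lo)
E
python3 look.py m1 0.4426 -0.3187 0.072
```

```text
t: 1.48
eef_pos: [0.4326, -0.371, 0.3009]
tool_rot: [[0.065, 0.998, -0.0], [0.998, -0.065, 0.002], [0.002, -0.0, -1.0]]
wrist_force: [0.5, -0.3, 0.3]
width: 1.003
t1.48 pos [ 0.4326 -0.371   0.3009] jaw -3.7 wz -0.001 shift after turn [ 52.6   6.7 111. ] now [ 52.6   6.6 111. ] tilt wx,wy -0.0002 -0.0017 F [ 0.5 -0.3  0.3] w 1.003
top max z 0.07333037996336479 head [ 0.439  -0.3195  0.0594]
mid [ 0.4391 -0.3215  0.0597] size [0.0368 0.0369 0.0273]
```

View pics/m1.png

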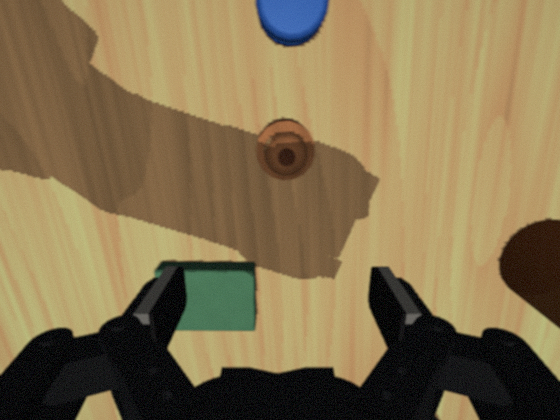

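```bash
python3 -m creep '[{"grip":100,"tx":26,"ty":2.5,"tz":15,"wx":0,"wy":0,"wz":0},{"grip":100,"tx":26,"ty":2.5,"tz":15,"wx":0,"wy":0,"wz":0},{"grip":100,"tx":0,"ty":0,"tz":25,"wx":0,"wy":0,"wz":0},{"grip":100,"tx":0,"ty":0,"tz":25,"wx":0,"wy":0,"wz":0},{"grip":70,"tx":0,"ty":0,"tz":25,"wx":0,"wy":0,"wz":0},{"grip":60,"tx":0,"ty":0,"tz":10,"wx":0,"wy":0,"wz":0},{"grip":60,"tx":0,"ty":0,"tz":0,"wx":0,"wy":0,"wz":0}]'
python3 go.py 0.441 -0.319 0.185
python3 look.py m2 0.4426 -0.3187 0.072
```

```text
t: 2.12
eef_pos: [0.4386, -0.3236, 0.1837]
tool_rot: [[0.07, 0.998, -0.003], [0.998, -0.07, 0.002], [0.002, -0.003, -1.0]]
wrist_force: [-1.0, 0.8, -0.4]
width: 0.606
t2.12 pos [ 0.4386 -0.3236  0.1837] jaw -4.0 wz -0.005 shift after turn [ 4.7  2.1 -1.3] now [ 4.7  2.1 -1.3] tilt wx,wy -0.0032 -0.0017 F [-1.   0.8 -0.4] w 0.606
top max z 0.09136602781753372 head [ 0.4486 -0.3142  0.0697]
mid [ 0.4431 -0.3183  0.0666] size [0.0946 0.0308 0.0494]
```

View pics/m2.png

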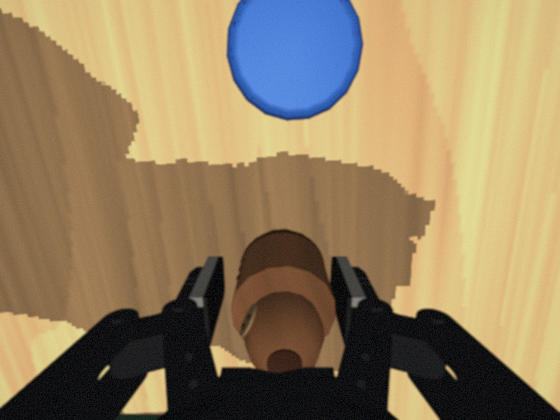

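The doll's body at (285,300) sits between the pads, with its head at (284,355). I'll nudge forward and close.

```bash
python3 -m creep '[{"grip":60,"tx":4,"ty":2,"tz":-2,"wx":0,"wy":0,"wz":0},{"grip":30,"tx":0,"ty":0,"tz":0,"wx":0,"wy":0,"wz":0},{"grip":30,"tx":0,"ty":0,"tz":0,"wx":0,"wy":0,"wz":0},{"grip":30,"tx":0,"ty":0,"tz":0,"wx":0,"wy":0,"wz":0},{"grip":30,"tx":0,"ty":0,"tz":0,"wx":0,"wy":0,"wz":0},{"grip":30,"tx":0,"ty":0,"tz":0,"wx":0,"wy":0,"wz":0}]' 40
python3 go.py 0.441 -0.319 0.185
```

```text
t: 2.67
eef_pos: [0.4423, -0.3198, 0.1895]
tool_rot: [[0.07, 0.998, 0.002], [0.998, -0.07, -0.001], [-0.001, 0.003, -1.0]]
wrist_force: [0.2, 4.1, 10.0]
width: 0.479
t2.67 pos [ 0.4423 -0.3198  0.1895] jaw -4.0 wz -0.005 shift after turn [ 0.7 -1.4  4.5] now [ 0.7 -1.4  4.5] tilt wx,wy 0.0025 0.0007 F [ 0.2  4.1 10. ] w 0.479
```

```bash
python3 -m creep '[{"grip":30,"tx":0,"ty":0,"tz":-5,"wx":0,"wy":0,"wz":0},{"grip":30,"tx":0,"ty":0,"tz":-20,"wx":0,"wy":0,"wz":0},{"grip":30,"tx":0,"ty":0,"tz":-30,"wx":0,"wy":0,"wz":0},{"grip":30,"tx":15,"ty":10,"tz":-20,"wx":0,"wy":0,"wz":0},{"grip":30,"tx":30,"ty":16,"tz":0,"wx":0,"wy":0,"wz":0},{"grip":30,"tx":33,"ty":18,"tz":0,"wx":0,"wy":0,"wz":0},{"grip":30,"tx":33,"ty":18,"tz":0,"wx":0,"wy":0,"wz":0},{"grip":30,"tx":33,"ty":18,"tz":0,"wx":0,"wy":0,"wz":0}]'
python3 go.py 0.6263 -0.0164 0.27
python3 -c "
from h import *
im,d=imaging.camera('scene');cv2.imwrite('pics/c1.png',im[:,:,::-1])
im,d=imaging.camera('wrist');cv2.imwrite('pics/c1w.png',im[:,:,::-1])"
```

```text
t: 3.33
eef_pos: [0.5322, -0.1806, 0.2643]
tool_rot: [[0.071, 0.997, 0.002], [0.997, -0.071, -0.001], [-0.001, 0.002, -1.0]]
wrist_force: [0.7, -0.2, -1.3]
width: 0.479
t3.33 pos [ 0.5322 -0.1806  0.2643] jaw -4.1 wz -0.006 shift after turn [169.9  83.4  -5.7] now [170.4  82.3  -5.7] tilt wx,wy 0.0018 0.0005 F [ 0.7 -0.2 -1.3] w 0.479
```

View pics/c1.png

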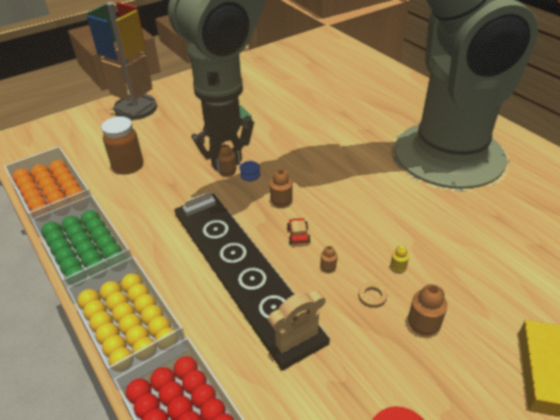

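View pics/c1w.png

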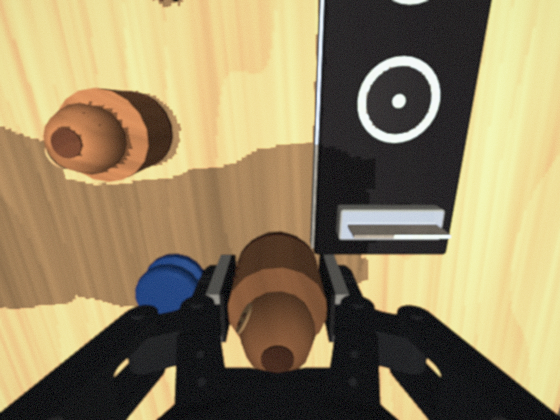

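M is held upright between the pads, at (278,300) in the wrist view. Carry on to circle 3.

```bash
python3 -m creep '[{"grip":30,"tx":33,"ty":16,"tz":0,"wx":0,"wy":0,"wz":0},{"grip":30,"tx":33,"ty":16,"tz":0,"wx":0,"wy":0,"wz":0},{"grip":30,"tx":33,"ty":16,"tz":0,"wx":0,"wy":0,"wz":0},{"grip":30,"tx":33,"ty":16,"tz":0,"wx":0,"wy":0,"wz":0},{"grip":30,"tx":25,"ty":12,"tz":10,"wx":0,"wy":0,"wz":0},{"grip":30,"tx":13,"ty":6,"tz":15,"wx":0,"wy":0,"wz":0},{"grip":30,"tx":0,"ty":0,"tz":10,"wx":0,"wy":0,"wz":0},{"grip":30,"tx":0,"ty":0,"tz":0,"wx":0,"wy":0,"wz":0}]'
python3 go.py 0.6263 -0.0164 0.2105
cat > held.py <<'E'
# head of held doll & rings from the wrist camera
import sys
from h import *
s=sensors.read_state(); im,d=imaging.camera("wrist"); cv2.imwrite(f"pics/{sys.argv[1]}.png",im[:,:,::-1]); m=wristmodel(s)
P=cloud(m,d); g=cv2.cvtColor(im,cv2.COLOR_RGB2GRAY)
b=(g>115)&(np.abs(P[...,2]-.02)<.012)&(d>0)&(P[...,0]>.585)&(P[...,0]<.675)
k,lab,st,c=cv2.connectedComponentsWithStats(b.astype(np.uint8))
for i in range(1,k):
    if st[i,4]>40: print("white",st[i],c[i],onplane(m,*c[i],.02)[:2])
E
python3 held.py p1
```

```text
t: 4.1
eef_pos: [0.6246, -0.0177, 0.2266]
tool_rot: [[0.069, 0.998, -0.002], [0.998, -0.069, -0.0], [-0.0, -0.002, -1.0]]
wrist_force: [-0.2, -0.1, -1.4]
width: 0.48
t4.10 pos [ 0.6246 -0.0177  0.2266] jaw -3.9 wz -0.004 shift after turn [ 1.4  1.7 16.1] now [ 1.4  1.7 16.1] tilt wx,wy -0.0021 0.0002 F [-0.2 -0.1 -1.4] w 0.48
white [ 228   44  101  107 3390] [277.9395  95.8628] [0.6293 0.0662]
white [270  91  17  18 248] [277.9355  99.7258] [0.6291 0.0643]
white [ 235  199   87   59 1299] [279.1917 221.0346] [ 0.6252 -0.0037]
white [300 339  18  29 203] [311.2808 354.8522] [ 0.6407 -0.1033]
white [240 346  12  21  78] [244.4615 358.141 ] [ 0.5945 -0.103 ]
```

View pics/p1.png

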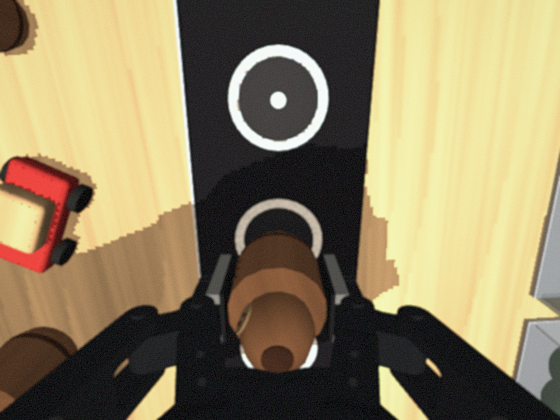

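The held doll is at (278,300), centred over its ring at (278,232). The next ring, at (278,99), agrees to 2 mm. Lowering now.

```bash
python3 -m creep '[{"grip":30,"tx":1.5,"ty":1,"tz":7,"wx":0,"wy":0,"wz":0},{"grip":30,"tx":0,"ty":0,"tz":5,"wx":0,"wy":0,"wz":0},{"grip":30,"tx":0,"ty":0,"tz":3,"wx":0,"wy":0,"wz":0},{"grip":30,"tx":0,"ty":0,"tz":0,"wx":0,"wy":0,"wz":0},{"grip":30,"tx":0,"ty":0,"tz":0,"wx":0,"wy":0,"wz":0}]'
python3 go.py 0.6263 -0.0164 0.2105
```

```text
t: 4.57
eef_pos: [0.6262, -0.017, 0.2128]
tool_rot: [[0.07, 0.998, -0.0], [0.998, -0.07, -0.0], [-0.0, -0.0, -1.0]]
wrist_force: [0.5, 0.7, -1.0]
width: 0.477
t4.57 pos [ 0.6262 -0.017   0.2128] jaw -4.0 wz -0.006 shift after turn [0.6 0.1 2.3] now [0.6 0.1 2.3] tilt wx,wy -0.0001 0.0 F [ 0.5  0.7 -1. ] w 0.477
```

```bash
python3 -m creep '[{"grip":30,"tx":0,"ty":0,"tz":1.5,"wx":0,"wy":0,"wz":0},{"grip":30,"tx":0,"ty":0,"tz":1,"wx":0,"wy":0,"wz":0},{"grip":30,"tx":0,"ty":0,"tz":0,"wx":0,"wy":0,"wz":0}]'
python3 go.py 0.6263 -0.0164 0.2105
```

```text
t: 4.82
eef_pos: [0.6262, -0.0167, 0.2101]
tool_rot: [[0.07, 0.998, -0.0], [0.998, -0.07, -0.0], [-0.0, -0.0, -1.0]]
wrist_force: [-0.0, 0.0, -0.6]
width: 0.48
t4.82 pos [ 0.6262 -0.0167  0.2101] jaw -4.0 wz -0.005 shift after turn [ 0.3  0.1 -0.4] now [ 0.3  0.1 -0.4] tilt wx,wy -0.0001 0.0 F [-0.   0.  -0.6] w 0.48
```

```bash
python3 -m creep '[{"grip":30,"tx":0,"ty":0,"tz":1,"wx":0,"wy":0,"wz":0},{"grip":30,"tx":0,"ty":0,"tz":1,"wx":0,"wy":0,"wz":0},{"grip":30,"tx":0,"ty":0,"tz":0,"wx":0,"wy":0,"wz":0}]'
python3 go.py 0.6263 -0.0164 0.2105
```

```text
t: 5.07
eef_pos: [0.6263, -0.0166, 0.2095]
tool_rot: [[0.07, 0.998, 0.0], [0.998, -0.07, -0.0], [-0.0, 0.001, -1.0]]
wrist_force: [-8.8, -0.2, 22.8]
width: 0.478
t5.07 pos [ 0.6263 -0.0166  0.2095] jaw -4.0 wz -0.006 shift after turn [ 0.2 -0.  -1. ] now [ 0.2 -0.  -1. ] tilt wx,wy 0.0005 0.0003 F [-8.8 -0.2 22.8] w 0.478
```

```bash
python3 -m creep '[{"grip":30,"tx":0,"ty":0,"tz":-1,"wx":0,"wy":0,"wz":0},{"grip":52,"tx":0,"ty":0,"tz":0,"wx":0,"wy":0,"wz":0},{"grip":60,"tx":0,"ty":0,"tz":0,"wx":0,"wy":0,"wz":0},{"grip":75,"tx":0,"ty":0,"tz":0,"wx":0,"wy":0,"wz":0},{"grip":80,"tx":0,"ty":0,"tz":-5,"wx":0,"wy":0,"wz":0},{"grip":90,"tx":0,"ty":0,"tz":-20,"wx":0,"wy":0,"wz":0},{"grip":100,"tx":0,"ty":0,"tz":-35,"wx":0,"wy":0,"wz":0},{"grip":100,"tx":0,"ty":0,"tz":-35,"wx":0,"wy":0,"wz":0}]'
python3 go.py 0.4467 -0.1005 0.30
python3 held.py p2
```

```text
t: 5.73
eef_pos: [0.6258, -0.0166, 0.3048]
tool_rot: [[0.07, 0.998, -0.002], [0.998, -0.07, 0.0], [0.0, -0.002, -1.0]]
wrist_force: [1.4, 0.3, -0.3]
width: 0.995
t5.73 pos [ 0.6258 -0.0166  0.3048] jaw -4.0 wz -0.005 shift after turn [ -95.3 -173.3    5.2] now [ -96.2 -172.8    5.2] tilt wx,wy -0.0022 -0.0 F [ 1.4  0.3 -0.3] w 0.995
white [243   0  67  23 690] [275.571   11.4986] [0.633  0.1249]
white [ 241   65   71   74 1745] [276.2837 100.7748] [0.6293 0.0656]
white [270  97  13  13 133] [276.0902 102.6466] [0.629  0.0642]
white [246 173  63  44 663] [275.4766 188.7753] [ 0.6237 -0.0033]
white [249 262  58  52 988] [277.3563 288.1802] [ 0.6187 -0.0977]
white [272 284  11   9  75] [277.08   288.3067] [ 0.6184 -0.0978]
```

View pics/p2.png

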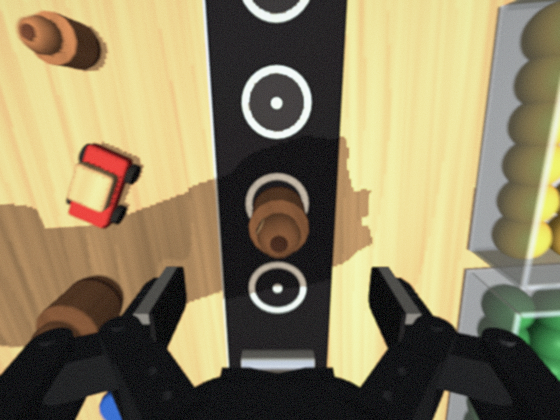

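M stands upright on its ring at (280,220). Next is L.

```bash
python3 -m creep '[{"grip":100,"tx":-19,"ty":-34,"tz":0,"wx":0,"wy":0,"wz":0},{"grip":100,"tx":-19,"ty":-34,"tz":0,"wx":0,"wy":0,"wz":0},{"grip":100,"tx":-19,"ty":-34,"tz":0,"wx":0,"wy":0,"wz":0},{"grip":100,"tx":-19,"ty":-34,"tz":0,"wx":0,"wy":0,"wz":0},{"grip":100,"tx":-19,"ty":-34,"tz":0,"wx":0,"wy":0,"wz":0},{"grip":100,"tx":0,"ty":0,"tz":0,"wx":0,"wy":0,"wz":0}]'
python3 go.py 0.4467 -0.1005 0.20
python3 look.py l1 0.4467 -0.1005 0.086
```

```text
t: 6.28
eef_pos: [0.4444, -0.1025, 0.3042]
tool_rot: [[0.074, 0.997, -0.004], [0.997, -0.074, -0.002], [-0.002, -0.004, -1.0]]
wrist_force: [2.6, -1.5, 0.6]
width: 0.997
t6.28 pos [ 0.4444 -0.1025  0.3042] jaw -4.2 wz -0.009 shift after turn [  2.4   2.6 104.2] now [  2.4   2.6 104.2] tilt wx,wy -0.0041 0.0022 F [ 2.6 -1.5  0.6] w 0.997
top max z 0.08721159945841477 head [ 0.4433 -0.0961  0.0712]
mid [ 0.4428 -0.0972  0.0693] size [0.0449 0.0363 0.0358]
```

View pics/l1.png

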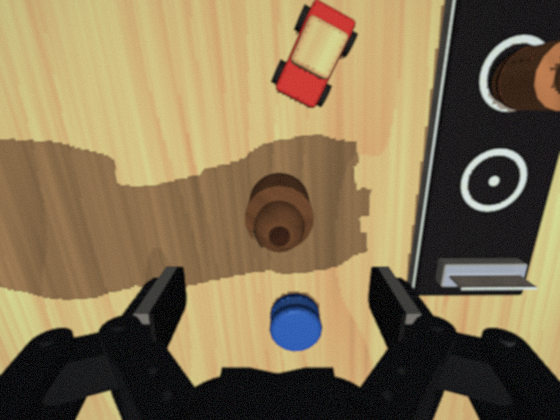

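L is at (279,215), centred between the fingers. Descending.

```bash
python3 -m creep '[{"grip":100,"tx":2,"ty":0.5,"tz":25,"wx":0,"wy":0,"wz":0},{"grip":100,"tx":0,"ty":0,"tz":30,"wx":0,"wy":0,"wz":0},{"grip":100,"tx":0,"ty":0,"tz":30,"wx":0,"wy":0,"wz":0},{"grip":80,"tx":0,"ty":0,"tz":15,"wx":0,"wy":0,"wz":0},{"grip":75,"tx":0,"ty":0,"tz":3,"wx":0,"wy":0,"wz":0},{"grip":75,"tx":0,"ty":0,"tz":0,"wx":0,"wy":0,"wz":0},{"grip":75,"tx":0,"ty":0,"tz":0,"wx":0,"wy":0,"wz":0}]'
python3 go.py 0.4455 -0.1 0.20
python3 look.py l2 0.4467 -0.1005 0.086
```

```text
t: 6.92
eef_pos: [0.4512, -0.0974, 0.2019]
tool_rot: [[0.07, 0.998, 0.001], [0.998, -0.07, -0.0], [0.0, 0.001, -1.0]]
wrist_force: [-0.5, 0.3, 0.6]
width: 0.759
t6.92 pos [ 0.4512 -0.0974  0.2019] jaw -4.0 wz -0.005 shift after turn [-3.  -5.6  1.9] now [-3.  -5.5  1.9] tilt wx,wy 0.0009 -0.0001 F [-0.5  0.3  0.6] w 0.759
top max z 0.10524906198710653 head [ 0.4443 -0.0897  0.0779]
mid [ 0.4466 -0.092   0.0774] size [0.0953 0.0291 0.0556]
```

View pics/l2.png

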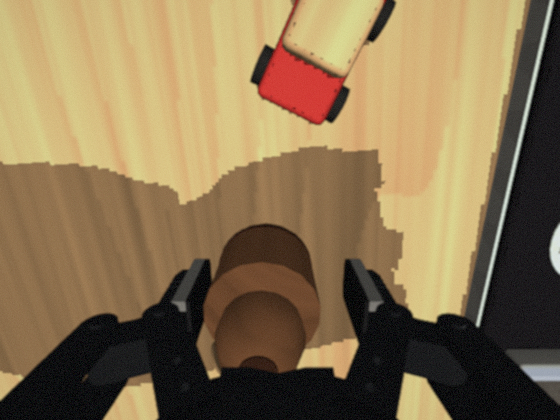

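L's body at (262,295) sits about 5 mm to the left. I'll shift and close.

```bash
python3 -m creep '[{"grip":75,"tx":-2.5,"ty":-5.5,"tz":1,"wx":0,"wy":0,"wz":0},{"grip":75,"tx":0,"ty":0,"tz":0,"wx":0,"wy":0,"wz":0},{"grip":40,"tx":0,"ty":0,"tz":0,"wx":0,"wy":0,"wz":0},{"grip":40,"tx":0,"ty":0,"tz":0,"wx":0,"wy":0,"wz":0},{"grip":40,"tx":0,"ty":0,"tz":0,"wx":0,"wy":0,"wz":0},{"grip":40,"tx":0,"ty":0,"tz":0,"wx":0,"wy":0,"wz":0},{"grip":40,"tx":0,"ty":0,"tz":0,"wx":0,"wy":0,"wz":0}]' 40
python3 go.py 0.4455 -0.1 0.20
```

```text
t: 7.55
eef_pos: [0.4449, -0.0999, 0.201]
tool_rot: [[0.07, 0.998, 0.0], [0.998, -0.07, -0.001], [-0.0, 0.001, -1.0]]
wrist_force: [-4.6, -0.3, 16.8]
width: 0.583
t7.55 pos [ 0.4449 -0.0999  0.201 ] jaw -4.0 wz -0.006 shift after turn [-0.1  0.6  1. ] now [-0.1  0.6  1. ] tilt wx,wy 0.0005 0.0005 F [-4.6 -0.3 16.8] w 0.583
```

```bash
python3 -m creep '[{"grip":40,"tx":0,"ty":0,"tz":-5,"wx":0,"wy":0,"wz":0},{"grip":40,"tx":0,"ty":0,"tz":-20,"wx":0,"wy":0,"wz":0},{"grip":40,"tx":0,"ty":0,"tz":-35,"wx":0,"wy":0,"wz":0},{"grip":40,"tx":10,"ty":10,"tz":-30,"wx":0,"wy":0,"wz":0},{"grip":40,"tx":25,"ty":15,"tz":-15,"wx":0,"wy":0,"wz":0},{"grip":40,"tx":27,"ty":25,"tz":0,"wx":0,"wy":0,"wz":0},{"grip":40,"tx":28,"ty":28,"tz":0,"wx":0,"wy":0,"wz":0},{"grip":40,"tx":28,"ty":28,"tz":0,"wx":0,"wy":0,"wz":0}]'
python3 go.py 0.6314 0.0633 0.25
```

```text
t: 8.22
eef_pos: [0.56, 0.0117, 0.3063]
tool_rot: [[0.071, 0.998, 0.001], [0.998, -0.071, -0.0], [-0.0, 0.001, -1.0]]
wrist_force: [0.7, -0.7, -1.0]
width: 0.578
t8.22 pos [0.56   0.0117 0.3063] jaw -4.1 wz -0.006 shift after turn [56.1 67.9 56.4] now [56.5 67.5 56.4] tilt wx,wy 0.0013 0.0001 F [ 0.7 -0.7 -1. ] w 0.578
```

```bash
python3 -m creep '[{"grip":40,"tx":24,"ty":28,"tz":0,"wx":0,"wy":0,"wz":0},{"grip":40,"tx":20,"ty":25,"tz":0,"wx":0,"wy":0,"wz":0},{"grip":40,"tx":12.5,"ty":14,"tz":15,"wx":0,"wy":0,"wz":0},{"grip":40,"tx":0,"ty":0,"tz":25,"wx":0,"wy":0,"wz":0},{"grip":40,"tx":0,"ty":0,"tz":20,"wx":0,"wy":0,"wz":0},{"grip":40,"tx":0,"ty":0,"tz":10,"wx":0,"wy":0,"wz":0},{"grip":40,"tx":0,"ty":0,"tz":5,"wx":0,"wy":0,"wz":0},{"grip":40,"tx":0,"ty":0,"tz":0,"wx":0,"wy":0,"wz":0}]'
python3 go.py 0.6314 0.0633 0.221
python3 held.py p3
```

```text
t: 8.88
eef_pos: [0.6296, 0.0621, 0.2298]
tool_rot: [[0.07, 0.998, -0.001], [0.998, -0.07, -0.0], [-0.0, -0.001, -1.0]]
wrist_force: [-0.5, -0.8, -1.8]
width: 0.586
t8.88 pos [0.6296 0.0621 0.2298] jaw -4.0 wz -0.006 shift after turn [1.3 1.8 8.8] now [1.3 1.8 8.8] tilt wx,wy -0.001 0.0001 F [-0.5 -0.8 -1.8] w 0.586
white [174   0  11  80 236] [179.0805  32.1483] [0.587  0.1798]
white [ 228   45  100  105 3290] [277.6994  95.6353] [0.6345 0.1462]
white [269  91  18  18 245] [277.6082  99.6449] [0.6343 0.1442]
white [ 236  197   85   47 1037] [279.541  213.8341] [0.6309 0.0795]
```

View pics/p3.png

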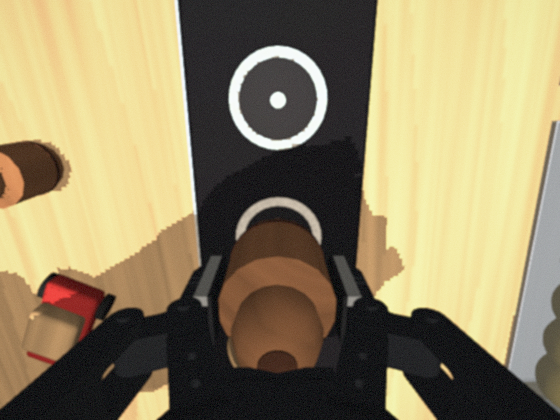

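L at (277,290) is over its ring at (279,225), and the next ring is at (278,99). Lowering; contact should come around TCP z 0.221.

```bash
python3 -m creep '[{"grip":40,"tx":1,"ty":1,"tz":3,"wx":0,"wy":0,"wz":0},{"grip":40,"tx":0,"ty":0,"tz":2,"wx":0,"wy":0,"wz":0},{"grip":40,"tx":0,"ty":0,"tz":1,"wx":0,"wy":0,"wz":0},{"grip":40,"tx":0,"ty":0,"tz":0,"wx":0,"wy":0,"wz":0},{"grip":40,"tx":0,"ty":0,"tz":0,"wx":0,"wy":0,"wz":0}]'
python3 go.py 0.6314 0.0633 0.221
```

```text
t: 9.35
eef_pos: [0.6309, 0.0632, 0.2244]
tool_rot: [[0.07, 0.998, 0.0], [0.998, -0.07, 0.0], [0.0, 0.0, -1.0]]
wrist_force: [0.8, -0.5, -1.2]
width: 0.581
t9.35 pos [0.6309 0.0632 0.2244] jaw -4.0 wz -0.006 shift after turn [0.2 0.5 3.4] now [0.2 0.5 3.4] tilt wx,wy 0.0003 -0.0001 F [ 0.8 -0.5 -1.2] w 0.581
```

```bash
python3 -m creep '[{"grip":40,"tx":0,"ty":0,"tz":1.5,"wx":0,"wy":0,"wz":0},{"grip":40,"tx":0,"ty":0,"tz":1.5,"wx":0,"wy":0,"wz":0},{"grip":40,"tx":0,"ty":0,"tz":0.5,"wx":0,"wy":0,"wz":0},{"grip":40,"tx":0,"ty":0,"tz":0,"wx":0,"wy":0,"wz":0}]'
python3 go.py 0.6314 0.0633 0.221
```

```text
t: 9.68
eef_pos: [0.6309, 0.0632, 0.2211]
tool_rot: [[0.07, 0.998, 0.0], [0.998, -0.07, -0.0], [-0.0, 0.0, -1.0]]
wrist_force: [-2.4, -0.7, 6.8]
width: 0.578
t9.68 pos [0.6309 0.0632 0.2211] jaw -4.0 wz -0.006 shift after turn [0.1 0.5 0.1] now [0.1 0.5 0.1] tilt wx,wy 0.0002 0.0 F [-2.4 -0.7  6.8] w 0.578
```

```bash
python3 -m creep '[{"grip":62,"tx":0,"ty":0,"tz":0,"wx":0,"wy":0,"wz":0},{"grip":70,"tx":0,"ty":0,"tz":0,"wx":0,"wy":0,"wz":0},{"grip":85,"tx":0,"ty":0,"tz":0,"wx":0,"wy":0,"wz":0},{"grip":90,"tx":0,"ty":0,"tz":-5,"wx":0,"wy":0,"wz":0},{"grip":100,"tx":0,"ty":0,"tz":-20,"wx":0,"wy":0,"wz":0},{"grip":100,"tx":0,"ty":0,"tz":-35,"wx":0,"wy":0,"wz":0},{"grip":100,"tx":0,"ty":0,"tz":-35,"wx":0,"wy":0,"wz":0},{"grip":100,"tx":0,"ty":0,"tz":0,"wx":0,"wy":0,"wz":0}]'
python3 go.py 0.4855 0.117 0.30
python3 held.py p4
```

```text
t: 10.35
eef_pos: [0.6322, 0.0635, 0.3225]
tool_rot: [[0.07, 0.997, 0.008], [0.998, -0.07, 0.001], [0.002, 0.008, -1.0]]
wrist_force: [0.1, -0.1, 0.1]
width: 1.0
t10.35 pos [0.6322 0.0635 0.3225] jaw -4.0 wz -0.006 shift after turn [  43.8 -150.    21.3] now [  43.  -150.3   21.3] tilt wx,wy 0.008 -0.0019 F [ 0.1 -0.1  0.1] w 1.0
white [202   0   9 100 246] [205.7276  42.4309] [0.5876 0.1926]
white [ 239   69   65   69 1484] [270.9805 102.2338] [0.6344 0.1454]
white [266  98  11  12 108] [270.9907 103.6944] [0.6343 0.1443]
white [243 170  58  29 397] [271.0151 178.8917] [0.6295 0.0818]
white [246 256  22  34 198] [252.7525 270.0202] [ 0.6051 -0.0064]
white [279 256  22  31 187] [292.4385 268.3797] [ 0.6433 -0.0075]
white [248 328  52  38 587] [273.3322 349.2181] [ 0.6179 -0.1016]
white [269 342   9   8  53] [273.4151 345.2642] [ 0.6184 -0.0965]
```

View pics/p4.png

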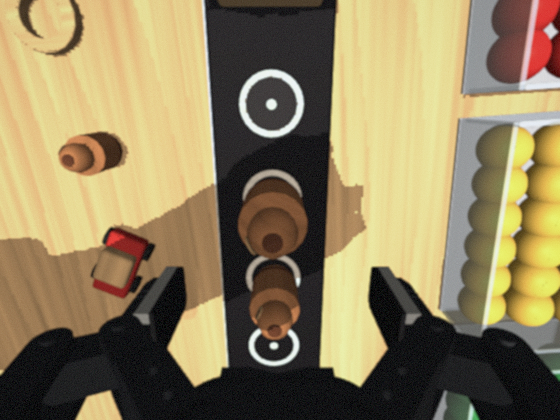

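Both L (272,218) and M (274,300) stand upright on their rings. Next is S, at (90,155).

```bash
python3 -m creep '[{"grip":100,"tx":9,"ty":-30,"tz":4,"wx":0,"wy":0,"wz":0},{"grip":100,"tx":9,"ty":-30,"tz":4,"wx":0,"wy":0,"wz":0},{"grip":100,"tx":9,"ty":-30,"tz":4,"wx":0,"wy":0,"wz":0},{"grip":100,"tx":9,"ty":-30,"tz":4,"wx":0,"wy":0,"wz":0},{"grip":100,"tx":7,"ty":-30,"tz":4,"wx":0,"wy":0,"wz":0},{"grip":70,"tx":0,"ty":0,"tz":0,"wx":0,"wy":0,"wz":0},{"grip":70,"tx":0,"ty":0,"tz":0,"wx":0,"wy":0,"wz":0}]'
python3 go.py 0.4855 0.117 0.185
python3 look.py s1 0.4855 0.117 0.058
```

```text
t: 10.98
eef_pos: [0.4832, 0.1171, 0.2956]
tool_rot: [[0.068, 0.998, -0.001], [0.998, -0.068, -0.0], [-0.0, -0.001, -1.0]]
wrist_force: [0.8, -0.2, 0.0]
width: 0.746
t10.98 pos [0.4832 0.1171 0.2956] jaw -3.9 wz -0.004 shift after turn [  0.1   2.4 110.6] now [  0.1   2.4 110.6] tilt wx,wy -0.0008 0.0004 F [ 0.8 -0.2  0. ] w 0.746
top max z 0.059041320325335225 head [0.4822 0.1201 0.0475]
mid [0.482  0.1186 0.0465] size [0.0291 0.0253 0.0252]
```

View pics/s1.png

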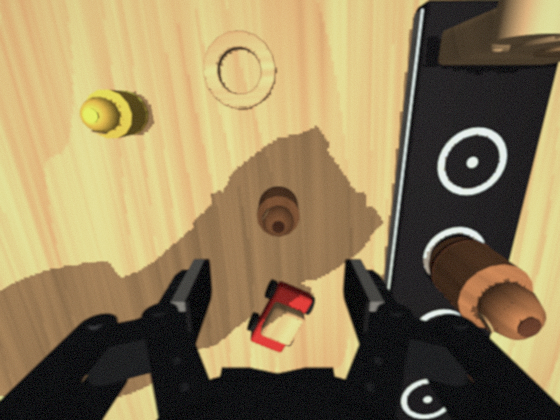

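S is at (278,212), centred. Descending.

```bash
python3 -m creep '[{"grip":70,"tx":0,"ty":0,"tz":25,"wx":0,"wy":0,"wz":0},{"grip":70,"tx":0,"ty":0,"tz":35,"wx":0,"wy":0,"wz":0},{"grip":70,"tx":0,"ty":0,"tz":30,"wx":0,"wy":0,"wz":0},{"grip":60,"tx":0,"ty":0,"tz":15,"wx":0,"wy":0,"wz":0},{"grip":55,"tx":0,"ty":0,"tz":5,"wx":0,"wy":0,"wz":0},{"grip":55,"tx":0,"ty":0,"tz":0,"wx":0,"wy":0,"wz":0},{"grip":55,"tx":0,"ty":0,"tz":0,"wx":0,"wy":0,"wz":0}]'
python3 go.py 0.4845 0.1175 0.185
python3 look.py s2 0.4855 0.117 0.058
```

```text
t: 11.62
eef_pos: [0.4848, 0.1165, 0.1862]
tool_rot: [[0.07, 0.998, 0.001], [0.998, -0.07, 0.0], [0.0, 0.001, -1.0]]
wrist_force: [-0.3, 0.7, 0.9]
width: 0.553
t11.62 pos [0.4848 0.1165 0.1862] jaw -4.0 wz -0.006 shift after turn [ 1.  -0.4  1.2] now [ 1.  -0.4  1.2] tilt wx,wy 0.0005 -0.0002 F [-0.3  0.7  0.9] w 0.553
top max z 0.07653245447116343 head [0.4861 0.1224 0.0591]
mid [0.4853 0.1194 0.0552] size [0.0954 0.0262 0.0427]
```

View pics/s2.png

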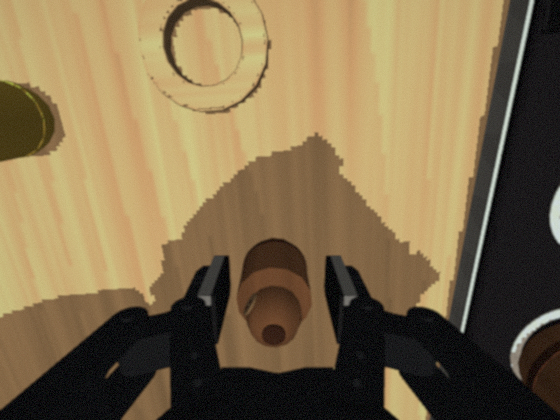

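S is at (273,295), between the pads. Close.

```bash
python3 -m creep '[{"grip":55,"tx":0.5,"ty":-0.5,"tz":4,"wx":0,"wy":0,"wz":0},{"grip":55,"tx":0,"ty":0,"tz":0,"wx":0,"wy":0,"wz":0},{"grip":20,"tx":0,"ty":0,"tz":0,"wx":0,"wy":0,"wz":0},{"grip":20,"tx":0,"ty":0,"tz":0,"wx":0,"wy":0,"wz":0},{"grip":20,"tx":0,"ty":0,"tz":0,"wx":0,"wy":0,"wz":0},{"grip":20,"tx":0,"ty":0,"tz":0,"wx":0,"wy":0,"wz":0},{"grip":20,"tx":0,"ty":0,"tz":0,"wx":0,"wy":0,"wz":0}]' 30
python3 go.py 0.621 -0.096 0.30
```

```text
t: 12.25
eef_pos: [0.4839, 0.1171, 0.1822]
tool_rot: [[0.07, 0.998, 0.001], [0.998, -0.07, 0.0], [0.0, 0.001, -1.0]]
wrist_force: [-1.5, -0.9, 6.2]
width: 0.373
t12.25 pos [0.4839 0.1171 0.1822] jaw -4.0 wz -0.006 shift after turn [-203.8  150.7 -117.7] now [-203.   151.8 -117.7] tilt wx,wy 0.0007 -0.0002 F [-1.5 -0.9  6.2] w 0.373
```

```bash
python3 -m creep '[{"grip":20,"tx":0,"ty":0,"tz":-5,"wx":0,"wy":0,"wz":0},{"grip":20,"tx":0,"ty":0,"tz":-20,"wx":0,"wy":0,"wz":0},{"grip":20,"tx":0,"ty":0,"tz":-35,"wx":0,"wy":0,"wz":0},{"grip":20,"tx":-10,"ty":0,"tz":-35,"wx":0,"wy":0,"wz":0},{"grip":20,"tx":-25,"ty":5,"tz":-20,"wx":0,"wy":0,"wz":0},{"grip":20,"tx":-35,"ty":15,"tz":-3,"wx":0,"wy":0,"wz":0},{"grip":20,"tx":-35,"ty":20,"tz":0,"wx":0,"wy":0,"wz":0},{"grip":20,"tx":-30,"ty":25,"tz":0,"wx":0,"wy":0,"wz":0}]'
python3 go.py 0.621 -0.096 0.30
python3 -m creep '[{"grip":20,"tx":-28,"ty":28,"tz":0,"wx":0,"wy":0,"wz":0},{"grip":20,"tx":-25,"ty":28,"tz":0,"wx":0,"wy":0,"wz":0},{"grip":20,"tx":-12,"ty":20,"tz":0,"wx":0,"wy":0,"wz":0},{"grip":20,"tx":-3,"ty":10,"tz":0,"wx":0,"wy":0,"wz":0},{"grip":20,"tx":0,"ty":0,"tz":20,"wx":0,"wy":0,"wz":0},{"grip":20,"tx":0,"ty":0,"tz":30,"wx":0,"wy":0,"wz":0},{"grip":20,"tx":0,"ty":0,"tz":20,"wx":0,"wy":0,"wz":0},{"grip":20,"tx":0,"ty":0,"tz":0,"wx":0,"wy":0,"wz":0}]'
python3 go.py 0.621 -0.096 0.2022
python3 held.py p5
```

```text
t: 12.92
eef_pos: [0.5389, -0.0245, 0.3011]
tool_rot: [[0.07, 0.998, 0.001], [0.998, -0.07, -0.001], [-0.001, 0.001, -1.0]]
wrist_force: [0.8, 0.1, -0.2]
width: 0.371
t12.92 pos [ 0.5389 -0.0245  0.3011] jaw -4.0 wz -0.006 shift after turn [-66.1  86.5   1.3] now [-65.6  86.9   1.3] tilt wx,wy 0.0011 0.0007 F [ 0.8  0.1 -0.2] w 0.371
t: 13.58
eef_pos: [0.6188, -0.0959, 0.2264]
tool_rot: [[0.07, 0.998, -0.005], [0.998, -0.07, 0.001], [0.0, -0.005, -1.0]]
wrist_force: [-0.3, -1.2, -0.3]
width: 0.379
t13.58 pos [ 0.6188 -0.0959  0.2264] jaw -4.0 wz -0.005 shift after turn [ 0.   2.3 24.2] now [ 0.   2.3 24.2] tilt wx,wy -0.0054 -0.0003 F [-0.3 -1.2 -0.3] w 0.379
white [230  48  90  56 637] [265.4882  62.259 ] [0.6177 0.0047]
white [ 237  202   87   61 1274] [279.8728 223.6523] [ 0.6191 -0.0833]
white [275 238  12   5  43] [280.8605 239.7442] [ 0.619  -0.0937]
```

View pics/p5.png

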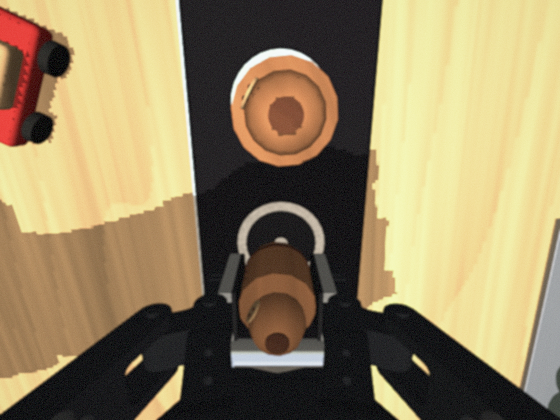

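S hangs over the last ring at (280,232), with M standing at (285,115). Lowering.

```bash
python3 -m creep '[{"grip":20,"tx":0,"ty":1,"tz":12,"wx":0,"wy":0,"wz":0},{"grip":20,"tx":0,"ty":0,"tz":6,"wx":0,"wy":0,"wz":0},{"grip":20,"tx":0,"ty":0,"tz":3,"wx":0,"wy":0,"wz":0},{"grip":20,"tx":0,"ty":0,"tz":0,"wx":0,"wy":0,"wz":0},{"grip":20,"tx":0,"ty":0,"tz":0,"wx":0,"wy":0,"wz":0}]'
python3 go.py 0.621 -0.096 0.2022
```

```text
t: 14.05
eef_pos: [0.6213, -0.096, 0.2091]
tool_rot: [[0.07, 0.998, 0.0], [0.998, -0.07, -0.0], [-0.0, 0.0, -1.0]]
wrist_force: [0.7, -0.1, 0.3]
width: 0.376
t14.05 pos [ 0.6213 -0.096   0.2091] jaw -4.0 wz -0.005 shift after turn [-0.  -0.3  6.9] now [-0.  -0.3  6.9] tilt wx,wy 0.0003 0.0 F [ 0.7 -0.1  0.3] w 0.376
```

```bash
python3 -m creep '[{"grip":20,"tx":0,"ty":0,"tz":3,"wx":0,"wy":0,"wz":0},{"grip":20,"tx":0,"ty":0,"tz":2,"wx":0,"wy":0,"wz":0},{"grip":20,"tx":0,"ty":0,"tz":1.5,"wx":0,"wy":0,"wz":0},{"grip":20,"tx":0,"ty":0,"tz":0.5,"wx":0,"wy":0,"wz":0},{"grip":20,"tx":0,"ty":0,"tz":0,"wx":0,"wy":0,"wz":0}]'
python3 go.py 0.621 -0.096 0.2022
```

```text
t: 14.47
eef_pos: [0.6212, -0.096, 0.2023]
tool_rot: [[0.07, 0.998, 0.0], [0.998, -0.07, -0.0], [-0.0, 0.0, -1.0]]
wrist_force: [-3.0, 0.2, 10.6]
width: 0.375
t14.47 pos [ 0.6212 -0.096   0.2023] jaw -4.0 wz -0.005 shift after turn [-0.  -0.2  0.1] now [-0.  -0.2  0.1] tilt wx,wy 0.0002 0.0002 F [-3.   0.2 10.6] w 0.375
```

```bash
python3 -m creep '[{"grip":42,"tx":0,"ty":0,"tz":0,"wx":0,"wy":0,"wz":0},{"grip":55,"tx":0,"ty":0,"tz":0,"wx":0,"wy":0,"wz":0},{"grip":65,"tx":0,"ty":0,"tz":0,"wx":0,"wy":0,"wz":0},{"grip":70,"tx":0,"ty":0,"tz":-5,"wx":0,"wy":0,"wz":0},{"grip":80,"tx":0,"ty":0,"tz":-25,"wx":0,"wy":0,"wz":0},{"grip":100,"tx":0,"ty":0,"tz":-35,"wx":0,"wy":0,"wz":0},{"grip":100,"tx":0,"ty":0,"tz":-40,"wx":0,"wy":0,"wz":0},{"grip":100,"tx":0,"ty":0,"tz":-25,"wx":0,"wy":0,"wz":0}]'
python3 go.py 0.4325 0.323 0.34
python3 held.py p6
```

```text
t: 15.13
eef_pos: [0.6214, -0.0959, 0.3355]
tool_rot: [[0.07, 0.998, 0.003], [0.998, -0.07, -0.0], [0.0, 0.003, -1.0]]
wrist_force: [1.0, 0.2, 0.8]
width: 1.001
t15.13 pos [ 0.6214 -0.0959  0.3355] jaw -4.0 wz -0.005 shift after turn [ 405.9 -215.6   -5. ] now [ 404.7 -217.7   -5. ] tilt wx,wy 0.0027 -0.0001 F [1.  0.2 0.8] w 1.001
white [243  70  62  53 595] [269.8655  84.0454] [0.6219 0.0001]
white [247 167  56  47 592] [273.8784 184.6723] [ 0.6189 -0.0868]
white [249 283  62   8 126] [280.4444 289.254 ] [ 0.6175 -0.1981]
```

View pics/p6.png

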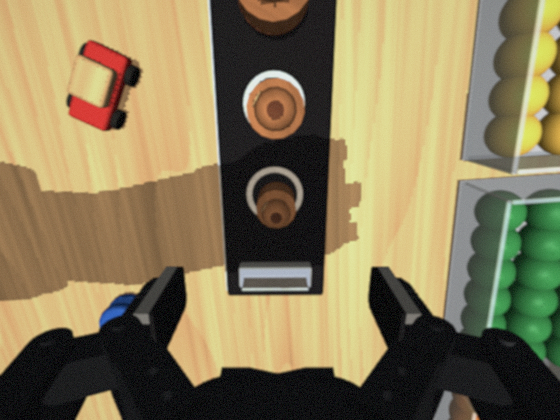

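S (276,205) and M (275,105) stand on their rings. On to XL.

```bash
python3 -m creep '[{"grip":100,"tx":20,"ty":-10,"tz":0,"wx":0,"wy":0,"wz":0},{"grip":100,"tx":31,"ty":-18,"tz":0,"wx":0,"wy":0,"wz":0},{"grip":100,"tx":31,"ty":-18,"tz":0,"wx":0,"wy":0,"wz":0},{"grip":100,"tx":31,"ty":-18,"tz":0,"wx":0,"wy":0,"wz":0},{"grip":100,"tx":31,"ty":-18,"tz":0,"wx":0,"wy":0,"wz":0},{"grip":100,"tx":31,"ty":-18,"tz":0,"wx":0,"wy":0,"wz":0},{"grip":100,"tx":31,"ty":-18,"tz":0,"wx":0,"wy":0,"wz":0},{"grip":100,"tx":31,"ty":-18,"tz":0,"wx":0,"wy":0,"wz":0}]'
python3 -m creep '[{"grip":100,"tx":31,"ty":-18,"tz":0,"wx":0,"wy":0,"wz":0},{"grip":100,"tx":31,"ty":-18,"tz":0,"wx":0,"wy":0,"wz":0},{"grip":100,"tx":31,"ty":-15,"tz":0,"wx":0,"wy":0,"wz":0},{"grip":100,"tx":31,"ty":-13,"tz":0,"wx":0,"wy":0,"wz":0},{"grip":100,"tx":25,"ty":-10,"tz":0,"wx":0,"wy":0,"wz":0},{"grip":100,"tx":0,"ty":0,"tz":0,"wx":0,"wy":0,"wz":0},{"grip":100,"tx":0,"ty":0,"tz":0,"wx":0,"wy":0,"wz":0}]'
python3 go.py 0.4325 0.323 0.21
python3 look.py x1 0.4325 0.323 0.1
```

```text
t: 15.85
eef_pos: [0.501, 0.1512, 0.332]
tool_rot: [[0.07, 0.998, 0.0], [0.998, -0.07, 0.0], [0.0, 0.0, -1.0]]
wrist_force: [0.9, 0.3, -0.5]
width: 1.0
t: 16.43
eef_pos: [0.4379, 0.305, 0.3318]
tool_rot: [[0.067, 0.998, -0.0], [0.998, -0.067, 0.0], [0.0, -0.0, -1.0]]
wrist_force: [-0.1, -0.7, 0.0]
width: 0.999
t16.43 pos [0.4379 0.305  0.3318] jaw -3.8 wz -0.003 shift after turn [ 17.6  -6.6 121.9] now [ 17.6  -6.6 121.9] tilt wx,wy -0.0001 -0.0004 F [-0.1 -0.7  0. ] w 0.999
top max z 0.10120724240173352 head [0.4292 0.3292 0.0828]
mid [0.4281 0.3246 0.0822] size [0.0528 0.0524 0.038 ]
```

View pics/x1.png

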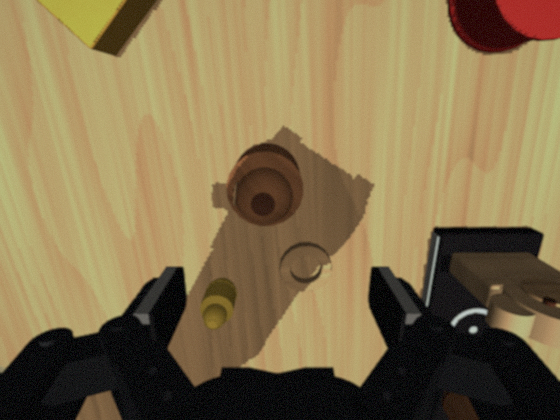

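XL is at (264,185), with the yellow decoy well away at (218,305). Aligning and descending in two stages.

```bash
python3 -m creep '[{"grip":100,"tx":18,"ty":-7.5,"tz":0,"wx":0,"wy":0,"wz":0},{"grip":100,"tx":0,"ty":0,"tz":25,"wx":0,"wy":0,"wz":0},{"grip":100,"tx":0,"ty":0,"tz":25,"wx":0,"wy":0,"wz":0},{"grip":100,"tx":0,"ty":0,"tz":5,"wx":0,"wy":0,"wz":0},{"grip":100,"tx":0,"ty":0,"tz":0,"wx":0,"wy":0,"wz":0},{"grip":100,"tx":0,"ty":0,"tz":0,"wx":0,"wy":0,"wz":0}]'
python3 go.py 0.4305 0.3235 0.212
python3 look.py x2 0.4325 0.323 0.1
```

```text
t: 16.98
eef_pos: [0.433, 0.3217, 0.2774]
tool_rot: [[0.071, 0.997, 0.0], [0.997, -0.071, -0.0], [-0.0, 0.0, -1.0]]
wrist_force: [-0.4, 1.0, 1.2]
width: 0.999
t16.98 pos [0.433  0.3217 0.2774] jaw -4.1 wz -0.007 shift after turn [ 1.7 -2.6 65.4] now [ 1.7 -2.6 65.4] tilt wx,wy 0.0001 0.0001 F [-0.4  1.   1.2] w 0.999
top max z 0.10192408980212511 head [0.4291 0.3321 0.084 ]
mid [0.428  0.3304 0.0809] size [0.0547 0.0421 0.0418]
```

View pics/x2.png

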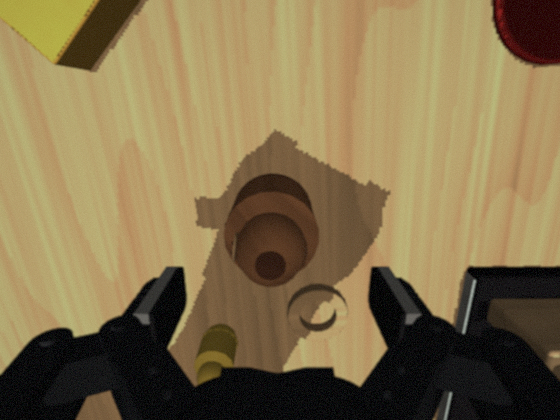

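```bash
python3 -m creep '[{"grip":100,"tx":2,"ty":-2.5,"tz":15,"wx":0,"wy":0,"wz":0},{"grip":100,"tx":0,"ty":0,"tz":20,"wx":0,"wy":0,"wz":0},{"grip":100,"tx":0,"ty":0,"tz":20,"wx":0,"wy":0,"wz":0},{"grip":100,"tx":0,"ty":0,"tz":10,"wx":0,"wy":0,"wz":0},{"grip":95,"tx":0,"ty":0,"tz":0,"wx":0,"wy":0,"wz":0},{"grip":90,"tx":0,"ty":0,"tz":0,"wx":0,"wy":0,"wz":0}]'
python3 go.py 0.4305 0.3235 0.212
python3 look.py x3 0.4325 0.323 0.1
```

```text
t: 17.53
eef_pos: [0.4304, 0.3245, 0.2125]
tool_rot: [[0.07, 0.998, 0.0], [0.998, -0.07, 0.0], [0.0, 0.0, -1.0]]
wrist_force: [1.2, 0.6, -0.1]
width: 0.902
t17.53 pos [0.4304 0.3245 0.2125] jaw -4.0 wz -0.006 shift after turn [-1.   0.2  0.5] now [-1.   0.2  0.5] tilt wx,wy 0.0003 -0.0002 F [ 1.2  0.6 -0.1] w 0.902
top max z 0.11933451551439811 head [0.4325 0.3353 0.0908]
mid [0.4337 0.3338 0.0887] size [0.0924 0.0339 0.0612]
```

View pics/x3.png

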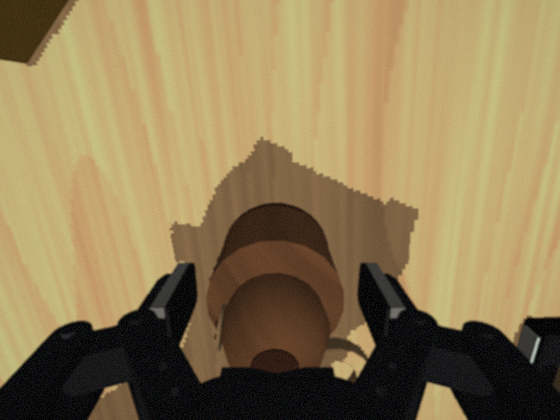

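XL (275,290) is centred between the pads. Lower 4 mm for more pad overlap, then close.

```bash
python3 -m creep '[{"grip":90,"tx":-0.5,"ty":0,"tz":4,"wx":0,"wy":0,"wz":0},{"grip":85,"tx":0,"ty":0,"tz":0,"wx":0,"wy":0,"wz":0},{"grip":50,"tx":0,"ty":0,"tz":0,"wx":0,"wy":0,"wz":0},{"grip":50,"tx":0,"ty":0,"tz":0,"wx":0,"wy":0,"wz":0},{"grip":50,"tx":0,"ty":0,"tz":0,"wx":0,"wy":0,"wz":0},{"grip":50,"tx":0,"ty":0,"tz":0,"wx":0,"wy":0,"wz":0},{"grip":50,"tx":0,"ty":0,"tz":0,"wx":0,"wy":0,"wz":0}]' 50
python3 go.py 0.6365 0.1432 0.34
```

```text
t: 18.17
eef_pos: [0.4302, 0.3239, 0.2085]
tool_rot: [[0.07, 0.998, 0.001], [0.998, -0.07, 0.0], [0.0, 0.001, -1.0]]
wrist_force: [-1.7, -2.6, 11.7]
width: 0.68
t18.17 pos [0.4302 0.3239 0.2085] jaw -4.0 wz -0.005 shift after turn [-167.   217.6 -131.4] now [-165.8  218.5 -131.4] tilt wx,wy 0.0007 -0.0002 F [-1.7 -2.6 11.7] w 0.68
```

```bash
python3 -m creep '[{"grip":50,"tx":0,"ty":0,"tz":-5,"wx":0,"wy":0,"wz":0},{"grip":50,"tx":0,"ty":0,"tz":-20,"wx":0,"wy":0,"wz":0},{"grip":50,"tx":0,"ty":0,"tz":-30,"wx":0,"wy":0,"wz":0},{"grip":50,"tx":0,"ty":0,"tz":-35,"wx":0,"wy":0,"wz":0},{"grip":50,"tx":-8,"ty":8,"tz":-33,"wx":0,"wy":0,"wz":0},{"grip":50,"tx":-20,"ty":15,"tz":-27,"wx":0,"wy":0,"wz":0},{"grip":50,"tx":-25,"ty":25,"tz":0,"wx":0,"wy":0,"wz":0},{"grip":50,"tx":-25,"ty":28,"tz":0,"wx":0,"wy":0,"wz":0}]'
python3 go.py 0.6365 0.1432 0.34; python3 held.py x4
```

```text
t: 18.83
eef_pos: [0.5006, 0.2403, 0.3602]
tool_rot: [[0.068, 0.998, 0.003], [0.998, -0.068, 0.002], [0.002, 0.003, -1.0]]
wrist_force: [1.7, 0.2, -1.9]
width: 0.69
t18.83 pos [0.5006 0.2403 0.3602] jaw -3.9 wz -0.003 shift after turn [-88.2 141.8  20.4] now [-87.7 142.1  20.4] tilt wx,wy 0.0029 -0.0019 F [ 1.7  0.2 -1.9] w 0.69
white [364 171   5  22  73] [365.7671 180.9863] [0.5897 0.2413]
white [360 203   6  57 163] [361.9387 227.6319] [0.5865 0.1912]
white [382 239  52  50 866] [407.1559 263.7413] [0.6364 0.1453]
white [403 263   9   8  57] [406.5965 266.4035] [0.636  0.1421]
white [402 308  17  10  86] [409.5233 312.5116] [0.6428 0.0819]
```

View pics/x4.png

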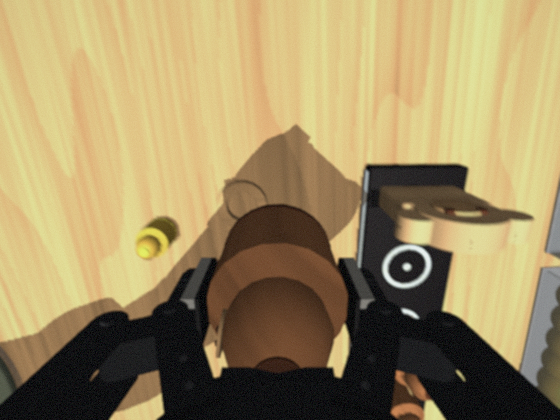

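XL is held upright at (276,290). The target ring at (407,266) reads (0.636, 0.142), matching the earlier value.

```bash
python3 -m creep '[{"grip":50,"tx":-20,"ty":30,"tz":0,"wx":0,"wy":0,"wz":0},{"grip":50,"tx":-20,"ty":32,"tz":0,"wx":0,"wy":0,"wz":0},{"grip":50,"tx":-20,"ty":32,"tz":0,"wx":0,"wy":0,"wz":0},{"grip":50,"tx":-18,"ty":28,"tz":0,"wx":0,"wy":0,"wz":0},{"grip":50,"tx":-10,"ty":19,"tz":0,"wx":0,"wy":0,"wz":0},{"grip":50,"tx":0,"ty":0,"tz":0,"wx":0,"wy":0,"wz":0},{"grip":50,"tx":0,"ty":0,"tz":10,"wx":0,"wy":0,"wz":0},{"grip":50,"tx":0,"ty":0,"tz":10,"wx":0,"wy":0,"wz":0}]'
python3 go.py 0.6365 0.1432 0.2285; python3 held.py x5
```

```text
t: 19.55
eef_pos: [0.6344, 0.1436, 0.3372]
tool_rot: [[0.07, 0.998, 0.0], [0.998, -0.07, 0.001], [0.001, 0.0, -1.0]]
wrist_force: [-0.7, -0.5, -1.9]
width: 0.687
t19.55 pos [0.6344 0.1436 0.3372] jaw -4.0 wz -0.005 shift after turn [ -0.3   2.1 108.7] now [ -0.3   2.1 108.7] tilt wx,wy 0.0 -0.0006 F [-0.7 -0.5 -1.9] w 0.687
white [217  66  13  21  58] [219.2759  75.7069] [0.5922 0.2494]
white [231  66  87   1  87] [274.  66.] [0.6385 0.2536]
white [220 120   6  55 133] [221.9925 143.0827] [0.5876 0.1938]
white [251 166  55  42 577] [278.0451 183.2288] [0.635  0.1536]
white [274 190   9   8  57] [277.8246 193.4386] [0.6341 0.1438]
```

View pics/x5.png

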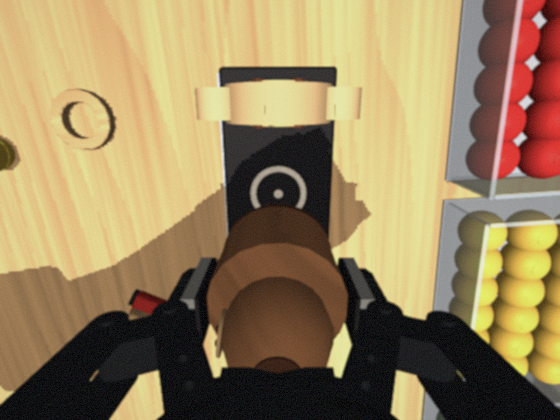

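The bookend is at (277,103), and XL is lined up with its ring at (278,193). Lowering.

```bash
python3 -m creep '[{"grip":50,"tx":0,"ty":1,"tz":20,"wx":0,"wy":0,"wz":0},{"grip":50,"tx":0,"ty":0,"tz":25,"wx":0,"wy":0,"wz":0},{"grip":50,"tx":0,"ty":0,"tz":25,"wx":0,"wy":0,"wz":0},{"grip":50,"tx":0,"ty":0,"tz":18,"wx":0,"wy":0,"wz":0},{"grip":50,"tx":0,"ty":0,"tz":10,"wx":0,"wy":0,"wz":0},{"grip":50,"tx":0,"ty":0,"tz":3,"wx":0,"wy":0,"wz":0},{"grip":50,"tx":0,"ty":0,"tz":0,"wx":0,"wy":0,"wz":0},{"grip":50,"tx":0,"ty":0,"tz":0,"wx":0,"wy":0,"wz":0}]'
python3 go.py 0.6365 0.1432 0.2285
```

```text
t: 20.27
eef_pos: [0.636, 0.1434, 0.2376]
tool_rot: [[0.07, 0.998, 0.001], [0.998, -0.07, 0.0], [0.0, 0.001, -1.0]]
wrist_force: [-0.1, -0.3, -1.3]
width: 0.685
t20.27 pos [0.636  0.1434 0.2376] jaw -4.0 wz -0.005 shift after turn [-0.2  0.5  9.1] now [-0.2  0.5  9.1] tilt wx,wy 0.0009 -0.0004 F [-0.1 -0.3 -1.3] w 0.685
```

```bash
python3 -m creep '[{"grip":50,"tx":0,"ty":0,"tz":4,"wx":0,"wy":0,"wz":0},{"grip":50,"tx":0,"ty":0,"tz":2.5,"wx":0,"wy":0,"wz":0},{"grip":50,"tx":0,"ty":0,"tz":1.5,"wx":0,"wy":0,"wz":0},{"grip":50,"tx":0,"ty":0,"tz":1,"wx":0,"wy":0,"wz":0},{"grip":50,"tx":0,"ty":0,"tz":0,"wx":0,"wy":0,"wz":0}]'
python3 go.py 0.6365 0.1432 0.2285
```

```text
t: 20.68
eef_pos: [0.636, 0.143, 0.2286]
tool_rot: [[0.07, 0.998, 0.0], [0.998, -0.07, -0.0], [-0.0, 0.0, -1.0]]
wrist_force: [-5.1, -1.8, 11.0]
width: 0.686
t20.68 pos [0.636  0.143  0.2286] jaw -4.0 wz -0.006 shift after turn [0.2 0.5 0.1] now [0.2 0.5 0.1] tilt wx,wy 0.0005 0.0001 F [-5.1 -1.8 11. ] w 0.686
```

Contact. Release gently and retreat.

```bash
python3 -m creep '[{"grip":72,"tx":0,"ty":0,"tz":0,"wx":0,"wy":0,"wz":0},{"grip":80,"tx":0,"ty":0,"tz":0,"wx":0,"wy":0,"wz":0},{"grip":95,"tx":0,"ty":0,"tz":0,"wx":0,"wy":0,"wz":0},{"grip":100,"tx":0,"ty":0,"tz":-3,"wx":0,"wy":0,"wz":0},{"grip":100,"tx":0,"ty":0,"tz":-20,"wx":0,"wy":0,"wz":0},{"grip":100,"tx":0,"ty":0,"tz":-35,"wx":0,"wy":0,"wz":0},{"grip":100,"tx":0,"ty":0,"tz":-35,"wx":0,"wy":0,"wz":0},{"grip":100,"tx":0,"ty":0,"tz":-35,"wx":0,"wy":0,"wz":0}]'
python3 -m creep '[{"grip":100,"tx":0,"ty":-35,"tz":0,"wx":0,"wy":0,"wz":0},{"grip":100,"tx":0,"ty":-35,"tz":0,"wx":0,"wy":0,"wz":0},{"grip":100,"tx":0,"ty":-35,"tz":0,"wx":0,"wy":0,"wz":0},{"grip":100,"tx":0,"ty":-35,"tz":0,"wx":0,"wy":0,"wz":0},{"grip":100,"tx":0,"ty":-35,"tz":0,"wx":0,"wy":0,"wz":0},{"grip":100,"tx":0,"ty":0,"tz":0,"wx":0,"wy":0,"wz":0},{"grip":100,"tx":0,"ty":0,"tz":0,"wx":0,"wy":0,"wz":0}]'
python3 - <<'E'
from h import *
ims={}
for n in ["scene","top"]:
    im,d=imaging.camera(n); cv2.imwrite(f"pics/{n}9.png",im[:,:,::-1]); m=imaging.camera_model(n); P=cloud(m,d)
    for k,x,y,h in [("xl",.6365,.1432,.1),("l",.6314,.0633,.086),("m",.6263,-.0164,.072),("s",.621,-.096,.058)]:
        s=(d>0)&(np.hypot(P[...,0]-x,P[...,1]-y)<.04)&(P[...,2]>.02+h*.68)&(P[...,2]<.15); q=P[s]
        print(n,k,len(q),(q.mean(0)-[x,y,0]).round(4) if len(q) else "", np.percentile(q[:,2],98) if len(q) else "")
E
```

```text
t: 21.35
eef_pos: [0.6357, 0.143, 0.3573]
tool_rot: [[0.07, 0.998, -0.001], [0.998, -0.07, 0.0], [0.0, -0.001, -1.0]]
wrist_force: [0.2, -0.4, 0.9]
width: 0.999
t: 21.93
eef_pos: [0.4604, 0.1555, 0.3564]
tool_rot: [[0.069, 0.998, 0.001], [0.998, -0.069, -0.0], [-0.0, 0.001, -1.0]]
wrist_force: [1.0, -0.2, 0.1]
width: 0.995
scene xl 605 [0.0046 0.0066 0.1062] 0.12124873400619691
scene l 373 [0.0029 0.0036 0.0938] 0.10692257687495896
scene m 229 [0.003  0.0036 0.0817] 0.09241634809266154
scene s 124 [0.0022 0.0038 0.0696] 0.07839275911137365
top xl 406 [-0.0028 -0.0036  0.1067] 0.1235974734371852
top l 290 [-0.0026 -0.0044  0.0945] 0.109912206915319
top m 200 [-0.0009 -0.0027  0.0823] 0.0959158920635219
top s 124 [-0.0004 -0.0008  0.0705] 0.08126327726458028
```

View pics/scene9.png

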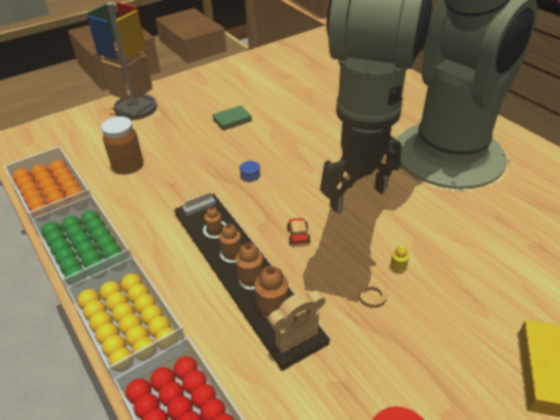

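View pics/top9.png

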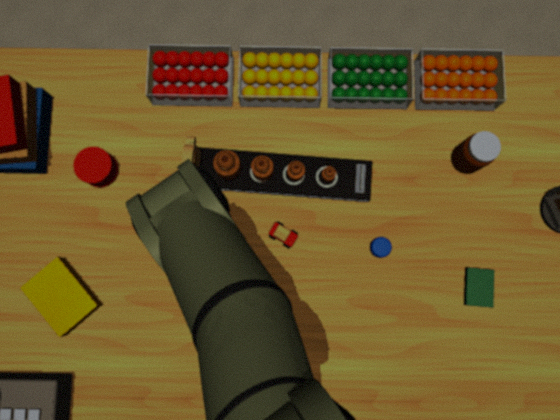

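The dolls stand upright in order in both views: xl by the bookend (scene 270,285; top 226,162) down to s (scene 213,220; top 329,175). Offsets are within about 5 mm when the two views are averaged, and the gripper is clear. Handing in.

```bash
python3 -c "
from station import r; print(r.job_done())"
```

```text
the job is handed in; nothing more can be done
None
```

I placed the four brown dolls on the board in order of size, with the largest next to the monkey bookend and the smallest at the far end. The job was handed in at about 22 s, and no verdict came back.

**Placing:** I picked them one at a time in the order M, L, S, XL, with the jaws across the row. Each doll was lowered until the wrist force showed contact, then released. The yellow look-alike was not touched.

**Last checks:** The scene and top views both show all four dolls upright and on their circles, with the gripper well clear. The measured head tops match the dolls' heights on the 20 mm board to within 4 mm.

**Disagreement:** The two cameras gave offsets from the circle centres in opposite directions. The largest was for XL, about 8 mm in the scene view and 4.5 mm in the top view. That pattern fits each camera seeing only its own side of a doll. Averaged, the offsets are about 2 mm, and every single reading is inside the 14 mm limit.

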